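# Sterilise the sample cups

## Robot

A 6-joint arm with a two-finger parallel gripper is mounted at the origin on a cart in front of the work surface, level with it; the furniture and walls round the work are solid. World frame = base frame: x ahead of the robot, y to its left, z up, the work surface at z = 0. Lengths are in m, angles in degrees, forces in N, time in s.
With the tool pointing down it reaches from about 0.375 to 0.9 m from the base axis. Payload 3.1 kg.
Tool frame: the origin (TCP) lies on the centre line of the jaws, within the pads' length; the fingertips stand 22 mm ahead of it and the grasp point (between the pads) lies 3 mm ahead of it; y points along the fingers, z is the direction in which the jaws open and shut, and the axes are right-handed (so a half turn about y gives the same grasp; the last joint's range is limited). The gripper opens to 87 mm and grips with 3 to 60 N. Pads are 19 mm wide; open, the fingers measure 117 mm over their backs; the gripper's body (75 mm by 190 mm) begins 51 mm behind the grasp point.
Start: joints at [-86.431, 30.224, 82.088, -0, 67.689, -10.227], TCP at [0.149, -0.607, 0.245] pointing down, gripper open.
Joint ranges: [-176.69, 176.69], [-43.24, 126.21], [12.49, 139.97], [-82, 262], [0, 151.66], [-163.58, 163.58]. Speed limits (degrees/s): [159.86, 159.86, 180, 180, 180, 180].

## Interface

Orientations are given as a 3x3 rotation matrix whose columns are the frame's x, y, z axes.
In Python, from rig import bot gives the robot as it stands.
- The arm moves only by the tool jog_arm, never from a script. Its argument "motion" is one flat list of numbers, 6 for each row, row after row: the shift along the tool's x, y, z in mm, then the turn, a rotation vector about the tool's x, y, z in degrees. A call has 1 to 20 rows; each row is the pose to reach, as a shift and turn from the pose commanded when the call began, along the tool's axes at that moment; what a row does not reach only later rows make up. A row lasts 1/8 s, in which the tool goes at most 62.5 mm and 10.7 degrees, less where a joint would pass 70% of its speed; a pose out of reach is approached as far as the arm can. A call with a gripper value outside its range is refused whole. "gripper" is the opening, from 0 (shut) to 1 (fully open), set as the call begins (left out, the last holds). The fingers move at their own pace and stop on an object; the grip force is fixed at half the most. Time passes only in rows, so rows that repeat a pose let the fingers close. It gives the time, the measured TCP pose, the force and the opening at its end, in the units of the state.
- bot.read_state(): the state, without advancing time (a new reading comes with each control period).
- bot.capture(name): name is "scene" or "top" or "wrist"; returns (picture, depth): 384x512x3 uint8, red, green, blue; 384x512 float32, m along the optical axis (not along the pixel's ray), 0 where there is no reading.
- bot.get_calibration(name): a dict with "mtx" (3x3 intrinsics, pixels), "pose" (4x4, takes a point from camera to world coordinates); the wrist camera has in their place "hand_eye" (4x4, takes a point from camera to tool coordinates, whose origin is the TCP and whose axes are the tool frame's). Camera axes: x right, y up, looking along -z (the intrinsics and any distortion apply to the point x, -y, -z); pixel columns grow to the right and rows downward; lengths in m; the calibration is good to about 2 mm. A picture is of the moment at which its call begins: read the wrist's pose just before it. get_calibration takes no time and is no camera call.
- bot.hand_in(): hands the job in, once; it reports no verdict.
The state is a dict: "time_s": time; "joint_positions": joint angles; "qvel": joint speeds; "tau": joint torques, N m; "position": TCP position; "tcp_rot": TCP orientation; "force": force on the tool from outside, world axes, zero at the start; "moment": the same for the moment, N m; "opening": opening from 0.0 (shut) to 1.0 (fully open).
Only numpy, scipy, OpenCV 4.12 (cv2) and the standard library are available. Lean on these libraries where they do the work, as an engineer would, in place of code of your own. Each camera call takes 0.05 s, during which the arm holds its last target.

## Task

Customers have handled the teal cups: pull the steriliser's drawer out to its stop, stand every teal cup from the worktop beside it upright inside and push the drawer fully shut. Only then pull the red knob up to its detent to switch the lamp on, let it run with the drawer shut for a good five seconds and push the knob fully back in; never have the knob out while the drawer is open. Finally pull the drawer out to its stop again with the cups still standing in it, so that they can be taken, and leave everything else where it stands.

Things in the scene. Friction and masses are not known exactly. Their poses are not given: they have to be found in the camera images.
- steriliser: white tabletop cup steriliser, fixed, 110 x 370 x 110 mm (x, y, z), standing on the worktop; origin at the centre of its underside, its x axis points to the back, y along its width, z up. Its drawer opens toward its -x (toward the robot); a red knob stands on its flat top at the +y end, 110 mm above the origin
- drawer (a joint): drawer of the steriliser, in m: 0 shut, 0.10 pulled out to its stop, may start up to 0.02 ajar; friction about 2 N, stays where it is left
- drawer_handle (a point): middle of the drawer's handle, a straight steel bar 10 mm thick and 110 mm long parallel to the steriliser's y axis, 36 mm in front of the grey drawer front and 25 mm below the steriliser's top; moves with the drawer
- drawer_floor (a point): centre of the drawer's flat inner floor (22 mm above the worktop), axes as the steriliser's; moves with the drawer. Inside the drawer measures 92 mm (x) by 340 mm (y); side and back walls rise 40 mm above the floor, the front panel 72 mm; the roof over the shut drawer is 73 mm above the floor
- knob (a joint): red push-pull switch knob of the steriliser lamp, in m, travels straight up: 0 pushed in (off), 0.016 pulled out to its detent (on). It snaps to either end past the middle; about 8 N moves it over
- knob_grip (a point): point on the knob's vertical axis inside its round cap, 34 mm across and 22 mm high; the point lies 10 mm below the cap's top and, when off, 26 mm above the steriliser's top; moves with the knob
- tumbler_teal_a: teal tumbler with a bare clay foot, 58 mm across, 55 mm high; no handle, walls 5 mm, hollow; origin at the centre of its underside, z up. Two or three of the four teal cups are there in a run
- tumbler_teal_b: larger teal tumbler with a bare clay foot, 66 mm across, 61 mm high; no handle, walls 5 mm, hollow; origin at the centre of its underside, z up. Two or three of the four teal cups are there in a run
- cup_teal: straight teal cup, lower half bare clay, 65 mm across, 63 mm high; no handle, walls 5 mm, hollow; origin at the centre of its underside, z up. Two or three of the four teal cups are there in a run
- tumbler_deep: plain deep-teal tumbler, 67 mm across, 63 mm high; no handle, walls 5 mm, hollow; origin at the centre of its underside, z up. Two or three of the four teal cups are there in a run
- tag_stack: stack of kraft price tags, 36 x 48 x 12 mm, loose; leave it where it stands; origin at the centre of its underside
- mug_speck: speckled sand-coloured mug with handle, 63 x 82 x 59 mm, loose; leave it where it stands; origin at the centre of its underside
- bowl_terra_s: small terracotta bowl, 65 mm across, 27 mm high, loose; leave it where it stands; origin at the centre of its underside
- flagon: teal flagon with a cork and a handle, 72 x 87 x 126 mm, not a cup, loose; leave it where it stands; origin at the centre of its underside
- tape_roll: roll of brown tape, 96 mm across, 48 mm high, loose; leave it where it stands; origin at the centre of its underside
Mind the look-alikes: they are no part of the job. What is shaped like the tumbler_deep but green is not meant.

How it is judged:
By the outcome, as a careful person would: the job done as asked, in the order asked, and still so for the second after the job is handed in, with the robot touching nothing.
Of tumbler_teal_a, tumbler_teal_b, cup_teal, tumbler_deep only 2 to 3 are there at a start; the rules pass over those that are not, and their reading is None.
At some moment in a run one of tumbler_teal_a, tumbler_teal_b, cup_teal, tumbler_deep may be knocked a few centimetres aside while the robot is not near it.
It also fails if it takes over 200 s, if anything falls off the work surface, if the arm or the gripper's body presses on something with over 40 N, if the wrist force passes 120 N, or if a joint passes its speed limit or range.

## Working session

There is one attempt and no reset: what is moved stays moved. The work goes in short steps, Python scripts to look and compute and a tool call to move; the robot and the scene stay as the last step left them, time stands still between calls to the robot, and variables do not carry over. Pictures are saved under pics/ and viewed, and the job is handed in when it is done.

Besides the shell and the picture viewer there is one more tool, called after "Call:" as name(argument=value, ...) on one line, values as JSON. jog_arm: Moves the arm, as the interface text tells. Its arguments: {"type":"object","properties":{"motion":{"type":"array","items":{"type":"number"}},"gripper":{"type":"number"}},"required":["motion"]}

```bash
ls; mkdir -p pics
cat > h.py <<'E'
import numpy as np, cv2
from rig import bot
def snap(name,fn=None):
    st=bot.read_state(); im,d=bot.capture(name); c=bot.get_calibration(name)
    if name=="wrist":
        T=np.eye(4);T[:3,:3]=np.array(st["tcp_rot"]);T[:3,3]=st["position"];P=T@np.array(c["hand_eye"])
    else: P=np.array(c["pose"])
    if fn: cv2.imwrite("pics/"+fn,im[:,:,::-1]); np.savez("pics/"+fn+".npz",im=im,d=d,P=P,K=np.array(c["mtx"]))
    return im,d,P,np.array(c["mtx"])
def cloud(d,P,K):
    v,u=np.mgrid[:d.shape[0],:d.shape[1]]
    X=np.stack([(u-K[0,2])/K[0,0]*d,-(v-K[1,2])/K[1,1]*d,-d],-1)
    W=X@P[:3,:3].T+P[:3,3]; W[d<=0]=np.nan
    return W
def st():
    s=bot.read_state(); print("t",s["time_s"],"p",np.round(s["position"],4),"open",round(s["opening"],3),"F",np.round(s["force"],1)); print(np.round(s["tcp_rot"],3).tolist(), np.round(s["joint_positions"],1)); return s
E
python3 - <<'E'
from h import *
s=st()
for n in("scene","top"):
    im,d,P,K=snap(n,n+"0.png"); c=bot.get_calibration(n); print({k:np.round(v,3).tolist() for k,v in c.items()})
a=cv2.imread("pics/scene0.png");b=cv2.imread("pics/top0.png")
E
```

```text
pics
t 0.0 p [ 0.149  -0.6063  0.2436] open 1.0 F [ 0.8  0.2 -0.2]
[[-0.971, -0.0, 0.238], [-0.238, 0.002, -0.971], [-0.0, -1.0, -0.002]] [-86.4  30.3  82.2   0.   67.7 -10.2]
{'mtx': [[418.277, 0.0, 260.031], [0.0, 418.277, 184.533], [0.0, 0.0, 1.0]], 'pose': [[-0.902, 0.302, -0.309, 0.125], [-0.432, -0.639, 0.636, 0.861], [-0.005, 0.707, 0.707, 1.085], [0.0, 0.0, 0.0, 1.0]]}
{'mtx': [[436.924, 0.0, 250.425], [0.0, 436.924, 192.962], [0.0, 0.0, 1.0]], 'pose': [[-0.03, 0.996, -0.089, 0.388], [-1.0, -0.03, 0.003, -0.039], [0.001, 0.089, 0.996, 1.838], [0.0, 0.0, 0.0, 1.0]]}
```

View pics/scene0.png

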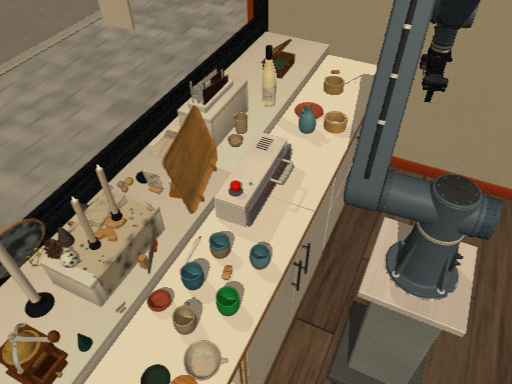

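View pics/top0.png

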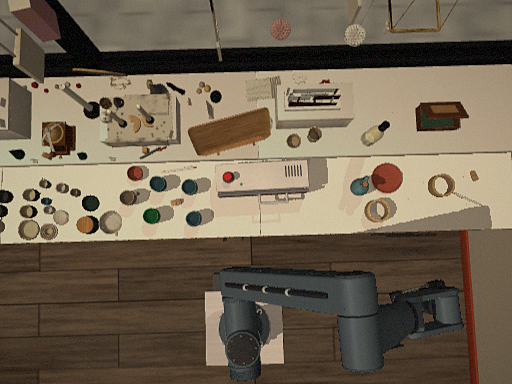

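Scene view: three teal cups at about (219,243), (192,274) and (260,255). The green look-alike is at (228,299) and the flagon at (306,120). Next I'll enlarge and measure them.

Run:
```python
from h import *
a=cv2.imread("pics/scene0.png");b=cv2.imread("pics/top0.png")
c1=cv2.resize(a[120:320,140:310],None,fx=3,fy=3,interpolation=cv2.INTER_CUBIC)[:600]
cv2.imwrite("pics/crop1.png",c1)
c2=cv2.resize(b[150:240,120:320],None,fx=4,fy=4,interpolation=cv2.INTER_CUBIC)
cv2.imwrite("pics/crop2.png",c2)
for n in("scene","top"):
    z=np.load(f"pics/{n}0.png.npz");W=cloud(z["d"],z["P"],z["K"]);im=z["im"]
    hsv=cv2.cvtColor(im,cv2.COLOR_RGB2HSV)
    m=((hsv[...,0]>80)&(hsv[...,0]<115)&(hsv[...,1]>90)).astype(np.uint8)
    k,l,s,ce=cv2.connectedComponentsWithStats(m)
    for i in range(1,k):
        if s[i,4]>60:
            p=W[l==i]; p=p[np.isfinite(p[:,0])]
            if len(p)==0: continue
            print(n,ce[i].round(),s[i,4],"min",np.percentile(p,2,axis=0).round(3),"max",np.percentile(p,98,axis=0).round(3), im[l==i].mean(0).round())
    m=((hsv[...,0]<8)&(hsv[...,1]>180)&(hsv[...,2]>140)).astype(np.uint8)
    k,l,s,ce=cv2.connectedComponentsWithStats(m)
    for i in range(1,k):
        if s[i,4]>20: print("red",ce[i],s[i,4],np.nanmedian(W[l==i],axis=0).round(3),np.nanmax(W[l==i],axis=0).round(3))
```

```text
scene [217. 241.] 80 min [0.583 0.181 0.003] max [0.612 0.217 0.063] [48. 76. 75.]
scene [259. 252.] 105 min [0.44  0.164 0.002] max [0.48  0.208 0.062] [49. 78. 77.]
scene [192. 277.] 335 min [0.568 0.31  0.005] max [0.628 0.372 0.063] [44. 73. 72.]
red [315.8372093 108.6744186] 43 [ 0.581 -0.647  0.005] [ 0.61  -0.609  0.012]
red [235.06666667 185.22666667] 75 [0.608 0.052 0.144] [0.623 0.063 0.149]
red [156.57575758 296.54545455] 33 [0.67  0.429 0.007] [0.675 0.443 0.013]
red [162.47916667 299.39583333] 48 [0.65  0.43  0.005] [0.662 0.449 0.015]
red [227.39534884 176.1627907 ] 43 [0.608 0.045 0.143] [0.621 0.057 0.155]
```

View pics/crop1.png

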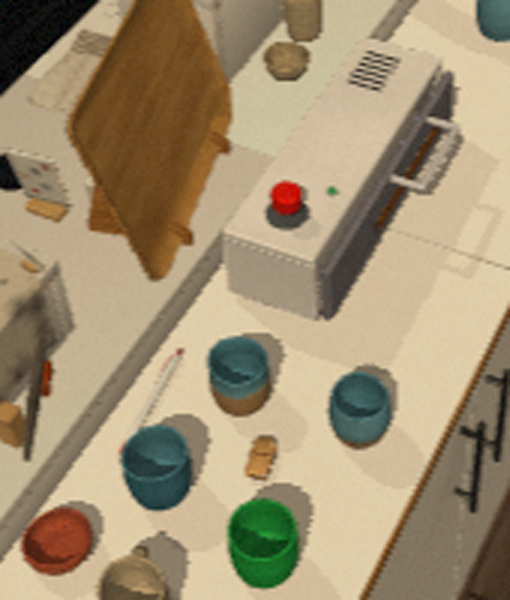

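View pics/crop2.png

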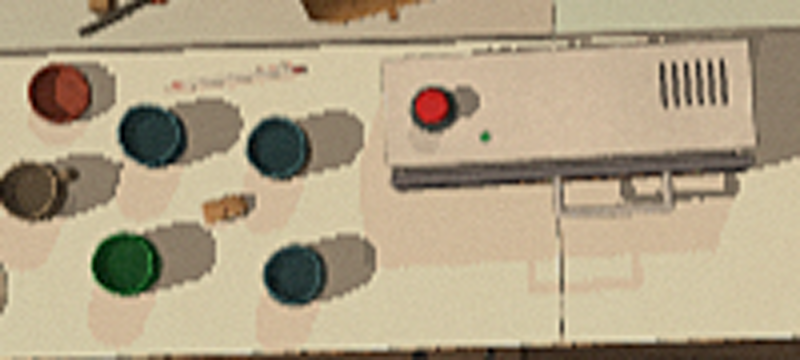

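```bash
cat >> h.py <<'E'
def circ(p):
    # robust circle fit by least squares
    from scipy.optimize import least_squares
    r=least_squares(lambda q: np.hypot(p[:,0]-q[0],p[:,1]-q[1])-q[2],[*p[:,:2].mean(0),0.03],loss="soft_l1",f_scale=0.002)
    return r.x
E
python3 - <<'E'
from h import *
for n in("scene","top"):
    z=np.load(f"pics/{n}0.png.npz");W=cloud(z["d"],z["P"],z["K"]);im=z["im"]
    ok=np.isfinite(W[...,0])
    # table z check
    for nm,(cx,cy) in dict(cup=(.6,.2),teal=(.46,.186),deep=(.598,.341),flag=(.55,-.5),green=(.48,.36)).items():
        m=ok&(np.hypot(W[...,0]-cx,W[...,1]-cy)<0.055)
        zz=W[m][:,2]; top=np.percentile(zz,99)
        rim=W[m][zz>top-0.008]
        tab=zz[zz<0.008]
        print(n,nm,"top",top.round(3),"tab",np.median(tab).round(4),"rim",circ(rim).round(4),len(rim))
    m=ok&(W[...,2]>0.10)&(W[...,2]<0.118)&(abs(W[...,0]-.6)<.12)&(W[...,1]>-.4)&(W[...,1]<.16)
    p=W[m]; print(n,"top z",np.median(p[:,2])); 
    k,l,s,ce=cv2.connectedComponentsWithStats(m.astype(np.uint8)); i=1+s[1:,4].argmax(); q=W[l==i]
    r=cv2.minAreaRect(q[:,:2].astype(np.float32)*1000); print(r, cv2.boxPoints(r).round(0).tolist())
    m=ok&(W[...,2]>0.135)&(W[...,2]<0.16)&(abs(W[...,0]-.6)<.08)&(abs(W[...,1]-.05)<.05)
    p=W[m]; t=p[p[:,2]>np.percentile(p[:,2],60)]; print("knob top",np.median(p[:,2]), p[:,:2].min(0),p[:,:2].max(0),cv2.minEnclosingCircle(p[:,:2].astype(np.float32)))
    m=ok&(W[...,2]>0.075)&(W[...,2]<0.095)&(W[...,0]>.4)&(W[...,0]<.56)&(W[...,1]>-.36)&(W[...,1]<.12)
    p=W[m];print("handle",len(p),np.percentile(p,[3,50,97],axis=0).round(3).tolist())
E
```

```text
scene cup top 0.065 tab 0.0002 rim [0.5815 0.2099 0.0295] 82
scene teal top 0.062 tab -0.0002 rim [0.4507 0.1957 0.0283] 90
scene deep top 0.064 tab -0.0001 rim [0.5985 0.3405 0.03  ] 107
scene flag top 0.124 tab -0.0007 rim [ 0.5649 -0.4951  0.011 ] 32
scene green top 0.064 tab 0.0002 rim [0.4665 0.3682 0.0303] 115
scene top z 0.10951968357644926
((612.6979370117188, -90.02854919433594), (110.87239074707031, 374.9344177246094), 1.5588176250457764) [[552.0, 96.0], [562.0, -279.0], [673.0, -276.0], [663.0, 99.0]]
knob top 0.1443042285782007 [0.59337795 0.03114981] [0.62544722 0.0633059 ] ((0.6088862419128418, 0.0474693663418293), 0.018037356436252594)
handle 473 [[0.502, -0.252, 0.077], [0.541, -0.088, 0.09], [0.554, 0.09, 0.095]]
top cup top 0.065 tab -0.0007 rim [0.5836 0.2067 0.0291] 35
top teal top 0.063 tab -0.0004 rim [0.4528 0.193  0.0281] 33
top deep top 0.067 tab -0.0013 rim [0.6008 0.3371 0.0305] 31
top flag top 0.127 tab -0.0017 rim [ 0.565  -0.495   0.0095] 32
top green top 0.064 tab -0.0008 rim [0.4693 0.3657 0.0301] 39
top top z 0.10844414394921231
((614.20556640625, -92.33920288085938), (111.50128173828125, 369.54486083984375), 1.310669183731079) [[554.0, 91.0], [563.0, -278.0], [674.0, -276.0], [666.0, 94.0]]
knob top 0.1431765798703284 [0.59677014 0.02894694] [0.62561351 0.05699109] ((0.6111886501312256, 0.04190322756767273), 0.01636429876089096)
handle 333 [[0.503, -0.261, 0.077], [0.544, -0.111, 0.089], [0.555, 0.07, 0.095]]
```

```bash
cat >> h.py <<'E'
from scipy.spatial.transform import Rotation as R
YAW=1.4
def Rt(zdir_deg):
    # tool pointing down, tool z axis at heading (deg) in world xy
    a=np.radians(zdir_deg); z=np.array([np.cos(a),np.sin(a),0]); y=np.array([0,0,-1.]); return np.stack([np.cross(y,z),y,z],1)
def go(p,Rg=None,s=None):
    s=s or bot.read_state(); R0=np.array(s["tcp_rot"]); 
    d=R0.T@(np.array(p)-np.array(s["position"]))*1000
    rv=R.from_matrix(R0.T@(Rg if Rg is not None else R0)).as_rotvec(degrees=True)
    print("shift",d.round(1).tolist(),"rot",rv.round(2).tolist()); return d,rv
E
python3 - <<'E'
from h import *
C=np.array([.6135,-.091]);a=np.radians(1.4);X=np.array([np.cos(a),np.sin(a)]);Y=np.array([-X[1],X[0]])
for n in("scene","top"):
    z=np.load(f"pics/{n}0.png.npz");W=cloud(z["d"],z["P"],z["K"])
    L=np.stack([(W[...,:2]-C)@X,(W[...,:2]-C)@Y,W[...,2]],-1)
    m=(L[...,0]>-.16)&(L[...,0]<-.06)&(abs(L[...,1])<.2)&(L[...,2]>.07)&(L[...,2]<.10)
    q=L[m]; h,e=np.histogram(q[:,0],bins=np.arange(-.16,-.055,.004)); print(n,h.tolist())
    b=q[q[:,0]<np.percentile(q[:,0],1)+.012]; print(b.min(0).round(3),b.max(0).round(3),np.median(b,0).round(4))
st()
for ang in (180+1.4,1.4): go([.5,-.09,.2],Rt(ang))
E
```

```text
scene [0, 0, 0, 0, 0, 0, 0, 0, 0, 0, 0, 16, 33, 24, 7, 7, 7, 5, 7, 6, 6, 143, 146, 103, 50, 0]
[-0.114 -0.098  0.081] [-0.101  0.02   0.093] [-0.1091 -0.0317  0.0875]
top [0, 0, 0, 0, 0, 0, 0, 0, 0, 0, 0, 4, 30, 29, 15, 5, 4, 3, 4, 6, 6, 4, 116, 88, 83, 0]
[-0.112 -0.101  0.073] [-0.1    0.016  0.098] [-0.1075 -0.0386  0.088 ]
t 0.1 p [ 0.149  -0.6063  0.2437] open 1.002 F [-0.3 -0.  -0.1]
[[-0.971, -0.0, 0.238], [-0.238, 0.002, -0.971], [-0.0, -1.0, -0.002]] [-86.4  30.3  82.1  -0.   67.7 -10.2]
shift [-464.0, 44.6, -417.6] rot [0.1, 102.4, 0.09]
shift [-464.0, 44.6, -417.6] rot [0.08, -77.6, -0.09]
```

Call:
jog_arm(motion=[-430,0,-375,0,-77.6,0,-430,0,-375,0,-77.6,0,-430,0,-375,0,-77.6,0,-430,0,-375,0,-77.6,0,-430,0,-375,0,-77.6,0,-430,0,-375,0,-77.6,0,-430,0,-375,0,-77.6,0,-430,0,-375,0,-77.6,0,-430,0,-375,0,-77.6,0,-430,0,-375,0,-77.6,0,-430,0,-375,0,-77.6,0,-430,0,-375,0,-77.6,0,-430,0,-375,0,-77.6,0,-430,0,-375,0,-77.6,0], gripper=0.31)

```text
time_s: 1.85
position: [0.4768, -0.1412, 0.2446]
tcp_rot: [[0.022, -0.0, 1.0], [-1.0, -0.0, 0.022], [0.0, -1.0, -0.0]]
force: [0.2, -0.1, -0.4]
opening: 0.31
```

Run:
```python
from h import *
st(); snap("wrist","w1.png"); c=bot.get_calibration("wrist"); print(np.round(c["hand_eye"],3).tolist(),np.round(c["mtx"],0).tolist())
```

```text
t 1.85 p [ 0.4768 -0.1412  0.2446] open 0.31 F [ 0.2 -0.1 -0.4]
[[0.022, -0.0, 1.0], [-1.0, -0.0, 0.022], [0.0, -1.0, -0.0]] [-29.4  20.4 100.1  -0.   59.5 -30.7]
[[-0.0, -0.958, -0.285, -0.078], [0.001, 0.285, -0.958, -0.141], [1.0, -0.001, 0.001, -0.0], [0.0, 0.0, 0.0, 1.0]] [[315.0, 0.0, 259.0], [0.0, 315.0, 192.0], [0.0, 0.0, 1.0]]
```

View pics/w1.png

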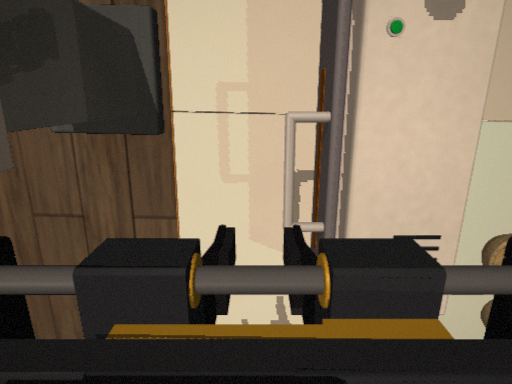

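Wrist view: the handle bar runs along column 290, rows 115–228, with the drawer front to its right at column ~322.

Run:
```python
from h import *
z=np.load("pics/w1.png.npz");W=cloud(z["d"],z["P"],z["K"])
for r in range(112,232,12):
    row=W[r,278:350]; print(r,[(278+i,*(row[i]*1000).round().astype(int).tolist()) for i in range(0,72,1) if np.isfinite(row[i,0]) and row[i,2]>.06][:60:6])
m=np.zeros(z["d"].shape,bool);m[108:236,280:305]=True
m&=(W[...,2]>.07)&(W[...,2]<.1)
p=W[m];print(len(p),p.min(0),p.max(0),np.median(p,0))
b=p[:, :2]; q=p[(p[:,1]<p[:,1].max()-.015)&(p[:,1]>p[:,1].min()+.015)]; print(np.polyfit(q[:,1],q[:,0],1), q[:,2].max())
# steriliser top
m=(W[...,2]>.1)&(W[...,2]<.118)&(W[...,0]>.5)&(W[...,0]<.75)
f=[(W[r][m[r]][:,0].min(),W[r][m[r]][:,1].mean()) for r in range(20,220) if m[r].sum()>10]
f=np.array(f);print("front edge",np.polyfit(f[:,1],f[:,0],1), np.interp(0,[0],[0]), f[::40].round(4).tolist(), np.median(W[m][:,2]))
```

```text
112 [(287, 500, -75, 86), (293, 505, -75, 88), (299, 511, -75, 87), (305, 516, -75, 88), (311, 522, -75, 89), (317, 527, -75, 89), (323, 533, -75, 88), (329, 538, -74, 88), (335, 542, -74, 95), (341, 548, -74, 93)]
124 [(285, 499, -86, 87), (291, 504, -86, 91), (325, 539, -87, 70), (331, 540, -85, 94), (337, 545, -85, 94)]
136 [(284, 498, -97, 86), (290, 504, -97, 89), (324, 539, -98, 70), (330, 540, -96, 93), (336, 545, -95, 94)]
148 [(284, 499, -109, 87), (290, 504, -108, 90), (323, 540, -110, 69), (329, 540, -107, 92), (335, 546, -106, 93)]
160 [(284, 499, -120, 87), (290, 505, -119, 92), (323, 540, -122, 72), (329, 541, -118, 93), (335, 546, -118, 94)]
172 [(284, 500, -132, 87), (290, 505, -131, 91), (322, 540, -135, 69), (328, 541, -130, 92), (334, 547, -129, 93), (348, 558, -127, 102)]
184 [(283, 500, -144, 85), (289, 505, -143, 90), (321, 541, -148, 68), (327, 541, -141, 93), (333, 547, -141, 94), (347, 558, -139, 102)]
196 [(283, 500, -156, 87), (289, 506, -155, 90), (321, 541, -160, 71), (327, 542, -153, 94), (333, 548, -153, 94), (347, 558, -149, 105)]
208 [(283, 501, -168, 88), (289, 506, -168, 89), (320, 541, -174, 70), (326, 542, -166, 93), (332, 548, -165, 94), (346, 558, -161, 106)]
220 [(283, 501, -181, 88), (289, 507, -180, 90), (321, 542, -184, 78), (327, 544, -178, 95), (333, 550, -178, 94), (347, 560, -172, 108)]
1358 [ 0.4982528  -0.19259949  0.08422953] [ 0.52300866 -0.07415276  0.09222158] [ 0.50449494 -0.12482349  0.08942934]
[-0.02533607  0.50051627] 0.0922215848649528
front edge [-0.02541894  0.55434035] 0.0 [[0.5543, -0.002], [0.5551, -0.0311], [0.5558, -0.0622], [0.5568, -0.0955], [0.5578, -0.1314]] 0.11009624822437514
```

Run:
```python
from h import *
go([.504,-.134,.090],Rt(1.45)); go([.504,-.134,.15],Rt(1.45))
```

```text
shift [-6.5, 154.6, 27.3] rot [0.0, -0.15, 0.0]
shift [-6.4, 94.6, 27.3] rot [0.0, -0.15, 0.0]
```

Call:
jog_arm(motion=[-6.5,50,27,0,0,0,-6.5,95,27,0,0,0,-6.5,95,27,0,0,0,-6.5,125,27,0,0,0,-6.5,145,27,0,0,0,-6.5,155,27,0,0,0,-6.5,155,27,0,0,0,-6.5,155,27,0,0,0])

```text
time_s: 2.9
position: [0.5048, -0.1335, 0.0907]
tcp_rot: [[0.024, 0.002, 1.0], [-1.0, -0.001, 0.024], [0.001, -1.0, 0.002]]
force: [-0.1, -0.6, -0.2]
opening: 0.305
```

Call:
jog_arm(motion=[0,0,0,0,0,0,0,0,0,0,0,0,0,0,0,0,0,0,0,0,0,0,0,0,0,0,0,0,0,0,0,0,0,0,0,0], gripper=0.0)

```text
time_s: 3.65
position: [0.5047, -0.1332, 0.09]
tcp_rot: [[0.024, 0.001, 1.0], [-1.0, -0.0, 0.024], [0.0, -1.0, 0.001]]
force: [2.3, 1.6, 5.7]
opening: 0.101
```

Call:
jog_arm(motion=[0,0,-8,0,0,0,0,0,-16,0,0,0,0,0,-24,0,0,0,0,0,-32,0,0,0,0,0,-40,0,0,0,0,0,-48,0,0,0,0,0,-56,0,0,0,0,0,-64,0,0,0,0,0,-70,0,0,0,0,0,-76,0,0,0,0,0,-76,0,0,0])

```text
time_s: 5.03
position: [0.4273, -0.1351, 0.0899]
tcp_rot: [[0.025, -0.001, 1.0], [-1.0, -0.0, 0.025], [0.0, -1.0, -0.001]]
force: [-0.5, -0.4, 8.5]
opening: 0.104
```

Call:
jog_arm(motion=[0,0,-3,0,0,0,0,0,-6,0,0,0,0,0,-8,0,0,0,0,0,-8,0,0,0])

```text
time_s: 5.52
position: [0.4199, -0.1353, 0.0899]
tcp_rot: [[0.025, 0.0, 1.0], [-1.0, -0.001, 0.025], [0.001, -1.0, 0.0]]
force: [0.9, 1.0, 7.1]
opening: 0.105
```

Run:
```python
from h import *
st();im,d,P,K=snap("scene","s1.png");W=cloud(d,P,K)
snap("wrist","w2.png")
m=(W[...,2]>.1)&(W[...,2]<.118)&(abs(W[...,0]-.6)<.12)&(W[...,1]>-.4)&(W[...,1]<.16)
# knob ref & steriliser front edge
```

```text
t 5.525 p [ 0.4199 -0.1353  0.0899] open 0.105 F [0.9 1.  7.1]
[[0.025, 0.0, 1.0], [-1.0, -0.001, 0.025], [0.001, -1.0, 0.0]] [-32.4  33.  115.6  -0.   31.3 -33.8]
```

View pics/w2.png

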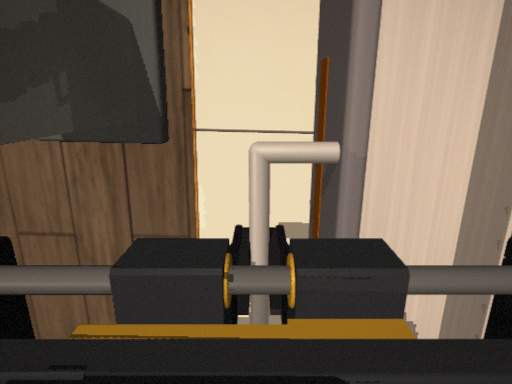

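Call:
jog_arm(motion=[0,0,-2,0,0,0,0,0,-4,0,0,0,0,0,-6,0,0,0,0,0,-6,0,0,0])

```text
time_s: 6.12
position: [0.4139, -0.1354, 0.0899]
tcp_rot: [[0.025, 0.0, 1.0], [-1.0, -0.001, 0.025], [0.001, -1.0, 0.0]]
force: [0.6, 0.6, 7.8]
opening: 0.104
```

Call:
jog_arm(motion=[0,0,-2,0,0,0,0,0,-4,0,0,0,0,0,-4,0,0,0])

```text
time_s: 6.5
position: [0.4111, -0.1355, 0.0899]
tcp_rot: [[0.023, 0.003, 1.0], [-1.0, -0.001, 0.023], [0.001, -1.0, 0.003]]
force: [4.5, 3.7, 5.6]
opening: 0.102
```

Call:
jog_arm(motion=[0,0,-2,0,0,0,0,0,-3,0,0,0,0,0,-3,0,0,0])

```text
time_s: 6.88
position: [0.4109, -0.1356, 0.0899]
tcp_rot: [[0.021, 0.009, 1.0], [-1.0, -0.002, 0.021], [0.002, -1.0, 0.009]]
force: [13.2, 10.0, 1.8]
opening: 0.103
```

Call:
jog_arm(motion=[0,0,3.5,0,0,0,0,0,3.5,0,0,0,0,0,3.5,0,0,0,0,0,3.5,0,0,0], gripper=0.31)

```text
time_s: 7.38
position: [0.4099, -0.1352, 0.0893]
tcp_rot: [[0.024, -0.001, 1.0], [-1.0, 0.001, 0.024], [-0.001, -1.0, -0.001]]
force: [-0.5, -0.7, -0.1]
opening: 0.307
```

Call:
jog_arm(motion=[0,-20,3.5,0,0,0,0,-60,3.5,0,0,0,0,-110,3.5,0,0,0,0,-160,3.5,0,0,0,0,-160,3.5,0,0,0])

```text
time_s: 8.0
position: [0.4158, -0.1365, 0.2528]
tcp_rot: [[0.024, 0.007, 1.0], [-1.0, -0.005, 0.024], [0.005, -1.0, 0.007]]
force: [0.3, -0.1, 0.2]
opening: 0.311
```

Run:
```python
from h import *
st();snap("scene","s2.png");snap("wrist","w3.png")
go([.46,.0,.25],Rt(-90+1.45))
```

```text
t 8.0 p [ 0.4158 -0.1365  0.2528] open 0.311 F [ 0.3 -0.1  0.2]
[[0.024, 0.007, 1.0], [-1.0, -0.005, 0.024], [0.005, -1.0, 0.007]] [-32.9  14.9 107.5  -0.   57.1 -34.2]
shift [-133.9, -0.6, 49.7] rot [0.0, 89.94, 0.01]
```

View pics/s2.png

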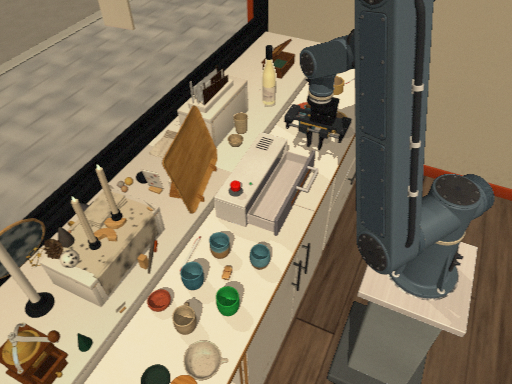

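Call:
jog_arm(motion=[-50,0,10,0,-10,0,-100,-5,20,0,-20,0,-150,-10,30,0,-30,0,-200,-20,40,0,-40,0,-250,-30,50,0,-50,0,-300,-40,60,0,-60,0,-355,-48,64,0,-70,0,-355,-48,64,0,-80,0,-355,-48,64,0,-90,0,-355,-48,64,0,-90,0,-355,-48,64,0,-90,0], gripper=1.0)

```text
time_s: 9.48
position: [0.4689, 0.2209, 0.2962]
tcp_rot: [[1.0, -0.003, -0.021], [0.021, -0.001, 1.0], [-0.003, -1.0, -0.001]]
force: [-0.4, -0.3, 0.6]
opening: 0.999
```

Run:
```python
from h import *
st();im,d,P,K=snap("wrist","w4.png");W=cloud(d,P,K)
for nm,(cx,cy) in dict(cup=(.582,.208),tealb=(.452,.194),deep=(.60,.339),green=(.468,.366)).items():
    m=np.isfinite(W[...,0])&(np.hypot(W[...,0]-cx,W[...,1]-cy)<0.05)
    if m.sum()<50: print(nm,"none"); continue
    zz=W[m][:,2]; top=np.percentile(zz,97); rim=W[m][zz>top-0.005]
    print(nm,top.round(3),circ(rim).round(4),len(rim))
z=np.load("pics/s2.png.npz");W=cloud(z["d"],z["P"],z["K"])
a=np.radians(1.45);X=np.array([np.cos(a),np.sin(a)]);Y=np.array([-X[1],X[0]]);C=np.array([.6135,-.091])
L=np.stack([(W[...,:2]-C)@X,(W[...,:2]-C)@Y,W[...,2]],-1)
q=L[(L[...,0]>-.2)&(L[...,0]<.0)&(L[...,1]>-.15)&(L[...,1]<.19)]
fl=q[(q[:,2]>.017)&(q[:,2]<.027)&(q[:,0]>-.16)];print("floor",fl.min(0),fl.max(0))
fr=q[(q[:,2]>.086)&(q[:,2]<.1)];print("front top x",np.percentile(fr[:,0],[2,20,50,80,98]),fr[:,1].max())
sd=q[(q[:,2]>.055)&(q[:,2]<.068)&(q[:,1]>.15)];print("side",np.percentile(sd,[2,50,98],axis=0).round(3).tolist())
```

```text
t 9.475 p [0.4689 0.2209 0.2962] open 0.999 F [-0.4 -0.3  0.6]
[[1.0, -0.003, -0.021], [0.021, -0.001, 1.0], [-0.003, -1.0, -0.001]] [ 12.9  18.5  93.5   0.   68.2 -78.4]
cup 0.061 [0.5795 0.2076 0.0289] 325
tealb 0.388 [6.4205 0.3593 5.979 ] 9425
deep 0.06 [0.5991 0.3389 0.0324] 105
green 0.062 [0.4659 0.3652 0.0301] 551
floor [-0.15889373 -0.14965639  0.01703286] [-0.00147845  0.18712424  0.02699924]
front top x [-0.19761938 -0.16689054 -0.16214672 -0.15617633 -0.01059157] 0.1880347434043515
side [[-0.168, 0.155, 0.055], [-0.078, 0.174, 0.061], [-0.004, 0.187, 0.067]]
```

View pics/w4.png

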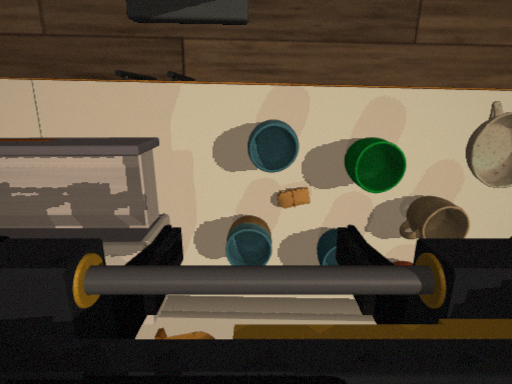

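```bash
cat >> h.py <<'E'
_a=np.radians(1.45);X=np.array([np.cos(_a),np.sin(_a)]);Y=np.array([-X[1],X[0]]);C=np.array([.6135,-.091])
def loc(W): return np.stack([(W[...,:2]-C)@X,(W[...,:2]-C)@Y,W[...,2]],-1)
def wor(x,y): return C+X*x+Y*y
def cups(W,guess,r=.05):
    for nm,(cx,cy) in guess.items():
        m=np.isfinite(W[...,0])&(np.hypot(W[...,0]-cx,W[...,1]-cy)<r)&(W[...,2]<.075)
        if m.sum()<50: print(nm,"none"); continue
        zz=W[m][:,2]; top=np.percentile(zz,97); rim=W[m][zz>top-0.005]
        print(nm,top.round(3),circ(rim).round(4),len(rim))
E
python3 - <<'E'
from h import *
z=np.load("pics/w4.png.npz");W=cloud(z["d"],z["P"],z["K"]); cups(W,dict(tealb=(.452,.194),cup=(.582,.208)))
L=loc(W)
for c in (60,100,140): print(c,[(r,*(L[r,c]*1000).round().astype(int).tolist()) for r in range(130,252,5)])
print([(c,*(L[190,c]*1000).round().astype(int).tolist()) for c in range(130,170,3)])
z=np.load("pics/w3.png.npz");L=loc(cloud(z["d"],z["P"],z["K"]))
print([(c,*(L[120,c]*1000).round().astype(int).tolist()) for c in range(240,500,6)])
E
```

```text
tealb 0.059 [0.4462 0.2358 0.028 ] 248
cup 0.061 [0.5795 0.2076 0.0289] 325
60 [(130, -176, 42, 0), (135, -169, 42, 2), (140, -169, 72, 51), (145, -168, 96, 91), (150, -163, 97, 94), (155, -157, 96, 94), (160, -139, 49, 22), (165, -132, 48, 22), (170, -125, 47, 22), (175, -118, 46, 22), (180, -111, 45, 23), (185, -104, 43, 22), (190, -97, 42, 22), (195, -90, 40, 21), (200, -82, 38, 21), (205, -75, 38, 22), (210, -68, 37, 24), (215, -61, 37, 24), (220, -62, 49, 45), (225, -62, 60, 62), (230, -35, 26, 15), (235, -26, 23, 13), (240, -175, 255, 350), (245, -175, 257, 354), (250, -175, 260, 357)]
100 [(130, -176, 98, 2), (135, -169, 96, -1), (140, -168, 121, 50), (145, -168, 142, 94), (150, -163, 141, 94), (155, -157, 139, 92), (160, -139, 104, 24), (165, -132, 102, 22), (170, -125, 101, 22), (175, -118, 100, 22), (180, -111, 99, 23), (185, -104, 98, 22), (190, -97, 96, 21), (195, -90, 95, 22), (200, -83, 95, 23), (205, -75, 94, 23), (210, -68, 93, 23), (215, -61, 93, 25), (220, -62, 102, 44), (225, -62, 111, 62), (230, -34, 84, 15), (235, -27, 83, 15), (240, -174, 267, 349), (245, -173, 
[... 1076 characters left out ...]
92), (300, -163, 18, 94), (306, -146, 13, 22), (312, -140, 13, 23), (318, -133, 13, 22), (324, -126, 13, 22), (330, -119, 13, 22), (336, -112, 13, 21), (342, -105, 13, 22), (348, -98, 13, 22), (354, -91, 13, 22), (360, -84, 13, 21), (366, -78, 13, 23), (372, -71, 13, 21), (378, -63, 13, 21), (384, -63, 14, 36), (390, -62, 15, 52), (396, -61, 16, 64), (402, -33, 13, 14), (408, -26, 13, 14), (414, -19, 13, 14), (420, -57, 19, 103), (426, -54, 19, 109), (432, -49, 19, 109), (438, -44, 19, 110), (444, -39, 19, 111), (450, -34, 19, 110), (456, -28, 19, 109), (462, -24, 19, 111), (468, -18, 19, 110), (474, -13, 19, 110), (480, -8, 19, 110), (486, -2, 19, 110), (492, 2, 19, 111), (498, 7, 19, 111)]
```

View pics/w3.png

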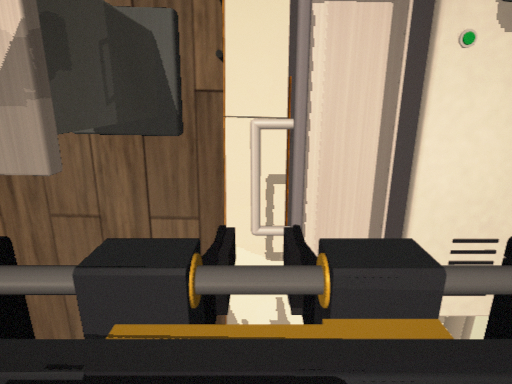

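The tealb cup has been knocked from (0.452, 0.193) to about (0.447, 0.236). Its clay foot and 61 mm height match tumbler_teal_b. I'll pick it first.

Run:
```python
from h import *
z=np.load("pics/w4.png.npz"); cv2.imwrite("pics/c4.png",cv2.resize(z["im"][100:280,200:440,::-1],None,fx=3,fy=3,interpolation=cv2.INTER_CUBIC))
go([.4475,.236,.045],Rt(91.45))
```

```text
shift [-20.7, 251.6, 15.7] rot [0.02, -0.2, -0.12]
```

View pics/c4.png

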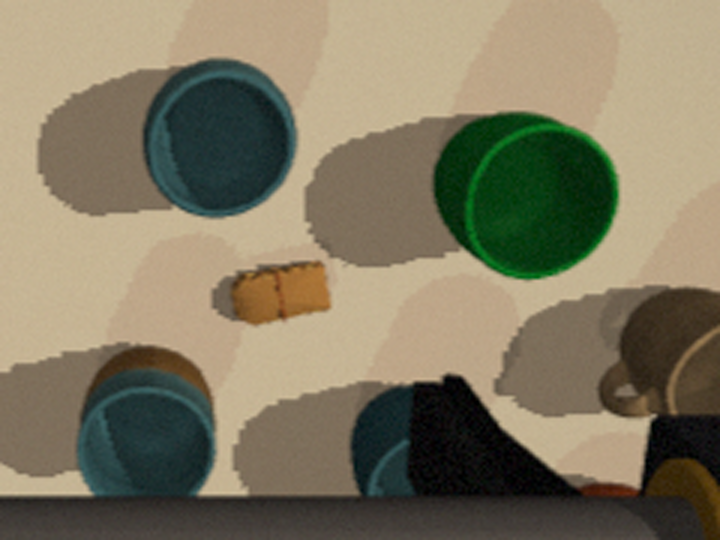

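The crop shows the teal tumbler at (220,140), the half-clay cup at (150,430), the deep-teal tumbler partly hidden at (385,450), and the green look-alike at (530,195), which I'll leave. Now descending on the teal tumbler.

Call:
jog_arm(motion=[-21,50,16,0,0,0,-21,100,16,0,0,0,-21,150,16,0,0,0,-21,170,16,0,0,0,-21,190,16,0,0,0,-21,210,16,0,0,0,-21,232,16,0,0,0,-21,252,16,0,0,0,-21,252,16,0,0,0])

```text
time_s: 10.65
position: [0.4473, 0.2361, 0.0443]
tcp_rot: [[1.0, -0.003, -0.023], [0.023, -0.001, 1.0], [-0.003, -1.0, -0.001]]
force: [-0.5, 0.2, -0.6]
opening: 0.998
```

Call:
jog_arm(motion=[0,0,0,0,0,0,0,0,0,0,0,0,0,0,0,0,0,0,0,0,0,0,0,0], gripper=0.0)

```text
time_s: 11.15
position: [0.4485, 0.2368, 0.0462]
tcp_rot: [[1.0, 0.001, -0.024], [0.024, 0.0, 1.0], [0.001, -1.0, 0.0]]
force: [-0.2, -0.9, 3.7]
opening: 0.725
```

Run:
```python
from h import *
p=wor(-.109,-.100);print(p);go([*p,.26],Rt(91.45)); p=wor(-.109,0);print(p); p=wor(-.109,.1);print(p)
```

```text
[ 0.50706536 -0.19372618]
shift [48.4, -213.8, -431.8] rot [-0.02, -0.06, 0.08]
[ 0.5045349 -0.0937582]
[0.50200445 0.00620978]
```

Call:
jog_arm(motion=[0,-15,0,0,0,0,0,-60,0,0,0,0,0,-120,0,0,0,0,0,-180,0,0,0,0,5,-214,-40,0,0,0,12,-214,-95,0,0,0,19,-214,-150,0,0,0,25,-214,-205,0,0,0,32,-214,-260,0,0,0,38,-214,-315,0,0,0,44,-214,-370,0,0,0,48,-214,-410,0,0,0,48,-214,-432,0,0,0,48,-214,-432,0,0,0])

```text
time_s: 12.9
position: [0.5062, -0.1945, 0.2596]
tcp_rot: [[1.0, -0.0, -0.022], [0.022, 0.001, 1.0], [-0.0, -1.0, 0.001]]
force: [0.1, 0.3, -1.3]
opening: 0.723
```

Run:
```python
from h import *
st();snap("wrist","w5.png");p=wor(-.109,-.100);go([*p,.069],Rt(91.45))
```

```text
t 12.9 p [ 0.5062 -0.1945  0.2596] open 0.723 F [ 0.1  0.3 -1.3]
[[1.0, -0.0, -0.022], [0.022, 0.001, 1.0], [-0.0, -1.0, 0.001]] [ -32.8   22.8   93.     0.    64.2 -124.1]
shift [1.4, 190.5, -0.9] rot [-0.09, -0.1, -0.06]
```

View pics/w5.png

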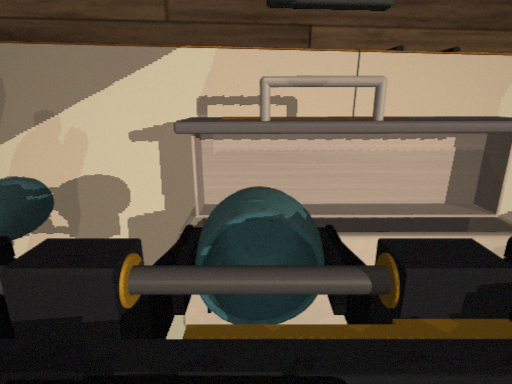

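Call:
jog_arm(motion=[1,40,-1,0,0,0,1,80,-1,0,0,0,1,110,-1,0,0,0,1,135,-1,0,0,0,1,155,-1,0,0,0,1,172,-1,0,0,0,1,183,-1,0,0,0,1,189,-1,0,0,0,1,191.5,-1,0,0,0,1,192,-1,0,0,0,1,192,-1,0,0,0])

```text
time_s: 14.32
position: [0.5077, -0.195, 0.0683]
tcp_rot: [[1.0, 0.001, -0.024], [0.024, -0.0, 1.0], [0.001, -1.0, -0.0]]
force: [-0.3, 1.9, 4.2]
opening: 0.725
```

Call:
jog_arm(motion=[0,0,0,0,0,0,0,0,0,0,0,0,0,0,0,0,0,0], gripper=0.93)

```text
time_s: 14.7
position: [0.5077, -0.1952, 0.0675]
tcp_rot: [[1.0, 0.0, -0.024], [0.024, -0.0, 1.0], [0.0, -1.0, -0.0]]
force: [-0.8, -0.5, -0.3]
opening: 0.913
```

Call:
jog_arm(motion=[0,-10,0,0,0,0,0,-30,0,0,0,0,0,-60,0,0,0,0,0,-120,0,0,0,0,0,-180,0,0,0,0,0,-210,0,0,0,0,0,-210,0,0,0,0])

```text
time_s: 15.58
position: [0.5089, -0.1958, 0.2809]
tcp_rot: [[1.0, 0.006, -0.025], [0.025, -0.004, 1.0], [0.006, -1.0, -0.004]]
force: [-0.1, -0.4, -0.6]
opening: 0.93
```

Run:
```python
from h import *
st();im,d,P,K=snap("wrist","w6.png");go([.5,.215,.28],Rt(91.45))
L=loc(cloud(d,P,K));m=(abs(L[...,0]+.109)<.05)&(abs(L[...,1]+.1)<.05)&(L[...,2]>.03)&(L[...,2]<.1);p=L[m];t=np.percentile(p[:,2],97);print(t,circ(p[p[:,2]>t-.005]))
```

```text
t 15.575 p [ 0.5089 -0.1958  0.2809] open 0.93 F [-0.1 -0.4 -0.6]
[[1.0, 0.006, -0.025], [0.025, -0.004, 1.0], [0.006, -1.0, -0.004]] [ -32.8   21.4   91.4   -0.    66.7 -124.2]
shift [2.3, -1.9, 410.1] rot [0.09, -0.05, 0.13]
0.09368438846505589 [24.18063455 -0.050661   24.3384583 ]
```

View pics/w6.png

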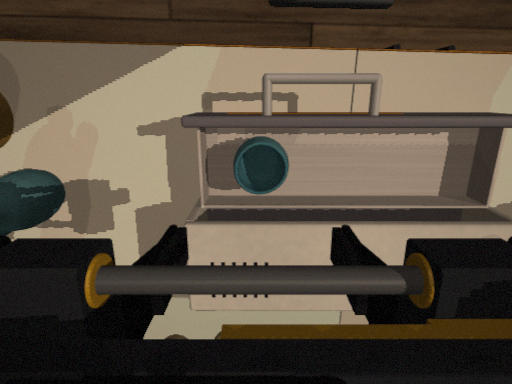

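The first cup stands in the drawer at pixel (260,165). Next is the half-clay cup.

Call:
jog_arm(motion=[0,-2,60,0,0,0,0,-2,120,0,0,0,0,-2,180,0,0,0,0,-2,240,0,0,0,2,-2,300,0,0,0,2,-2,360,0,0,0,2,-2,410,0,0,0,2,-2,410,0,0,0,2,-2,410,0,0,0], gripper=1.0)

```text
time_s: 16.75
position: [0.4986, 0.2144, 0.2779]
tcp_rot: [[1.0, -0.004, -0.025], [0.025, -0.001, 1.0], [-0.004, -1.0, -0.001]]
force: [0.3, -0.1, 0.1]
opening: 0.997
```

Run:
```python
from h import *
st();im,d,P,K=snap("wrist","w7.png");W=cloud(d,P,K)
cups(W,dict(cup=(.582,.208),deep=(.60,.339),green=(.468,.366)))
im,d,P,K=snap("scene","s3.png");W=cloud(d,P,K);cups(W,dict(cup=(.582,.208),deep=(.60,.339),green=(.468,.366)))
im,d,P,K=snap("top","t3.png");W=cloud(d,P,K);cups(W,dict(cup=(.582,.208),deep=(.60,.339),green=(.468,.366)))
go([.5815,.2085,.045],Rt(91.45))
```

```text
t 16.75 p [0.4986 0.2144 0.2779] open 0.997 F [ 0.3 -0.1  0.1]
[[1.0, -0.004, -0.025], [0.025, -0.001, 1.0], [-0.004, -1.0, -0.001]] [ 11.5  21.7  91.5  -0.   67.  -79.9]
cup 0.062 [0.5804 0.2076 0.0293] 524
deep 0.062 [0.5977 0.3369 0.0301] 221
green 0.062 [0.4661 0.3651 0.03  ] 650
cup 0.062 [0.5813 0.2096 0.0296] 86
deep 0.062 [0.5985 0.3405 0.0304] 94
green 0.062 [0.4665 0.3684 0.0301] 103
cup 0.063 [0.5843 0.2071 0.0289] 16
deep 0.061 [0.6026 0.3374 0.0292] 23
green 0.059 [0.4686 0.3666 0.0294] 7
shift [82.2, 233.8, -6.7] rot [0.03, -0.17, -0.08]
```

View pics/w7.png

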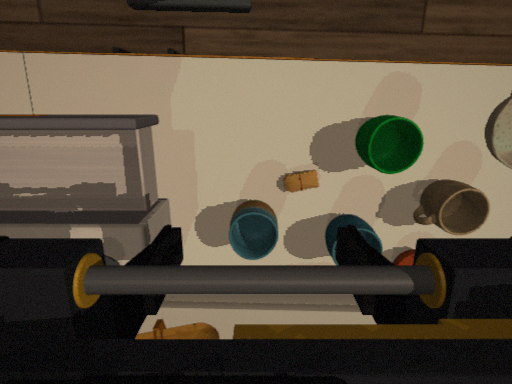

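Run:
```python
from h import *
z=np.load("pics/scene0.png.npz");W=cloud(z["d"],z["P"],z["K"])
for y in np.arange(.0,.5,.05):
    m=(W[...,1]>y)&(W[...,1]<y+.05)&(W[...,2]>.09)&(W[...,0]>.5)&(W[...,0]<1.0); p=W[m]
    if len(p): print(y.round(2),len(p),p[:,0].min().round(3),p[p[:,0].argmin()].round(3), p[:,2].max().round(2))
```

```text
0.0 1658 0.538 [0.538 0.049 0.099] 0.67
0.05 1075 0.536 [0.536 0.089 0.093] 0.65
0.1 739 0.725 [0.725 0.147 0.095] 0.29
0.15 254 0.71 [0.71  0.166 0.092] 0.29
0.2 155 0.756 [0.756 0.246 0.151] 0.17
0.25 784 0.748 [0.748 0.288 0.099] 0.21
0.3 1387 0.709 [0.709 0.346 0.151] 0.38
0.35 1308 0.687 [0.687 0.385 0.151] 0.21
0.4 1396 0.749 [0.749 0.402 0.098] 0.37
0.45 1444 0.747 [0.747 0.497 0.092] 0.35
```

Call:
jog_arm(motion=[40,10,-3,0,0,0,83,40,-6.5,0,0,0,83,90,-6.5,0,0,0,83,130,-6.5,0,0,0,83,155,-6.5,0,0,0,83,155,-6.5,0,0,0])

```text
time_s: 17.65
position: [0.5814, 0.2087, 0.1223]
tcp_rot: [[1.0, -0.005, -0.022], [0.022, -0.001, 1.0], [-0.006, -1.0, -0.001]]
force: [0.5, -0.1, 0.2]
opening: 1.004
```

Call:
jog_arm(motion=[0,25,0,0,0,0,0,50,0,0,0,0,0,67,0,0,0,0,0,78,0,0,0,0,0,78,0,0,0,0])

```text
time_s: 18.27
position: [0.5827, 0.2103, 0.0464]
tcp_rot: [[1.0, -0.001, -0.024], [0.024, -0.0, 1.0], [-0.001, -1.0, -0.0]]
force: [0.3, 0.5, -0.0]
opening: 1.0
```

Call:
jog_arm(motion=[0,0,0,0,0,0,0,0,0,0,0,0,0,0,0,0,0,0,0,0,0,0,0,0], gripper=0.0)

```text
time_s: 18.77
position: [0.583, 0.2105, 0.047]
tcp_rot: [[1.0, 0.001, -0.025], [0.025, -0.0, 1.0], [0.001, -1.0, -0.0]]
force: [0.1, -0.1, 1.4]
opening: 0.693
```

Run:
```python
from h import *
p=wor(-.109,0);go([*p,.27],Rt(91.45))
```

```text
shift [-85.7, -223.0, -302.2] rot [0.0, -0.05, 0.04]
```

Call:
jog_arm(motion=[0,-15,0,0,0,0,0,-60,0,0,0,0,0,-120,0,0,0,0,0,-180,0,0,0,0,-10,-223,-30,0,0,0,-25,-223,-85,0,0,0,-45,-223,-140,0,0,0,-65,-223,-195,0,0,0,-86,-223,-250,0,0,0,-86,-223,-290,0,0,0,-86,-223,-302,0,0,0,-86,-223,-302,0,0,0])

```text
time_s: 20.27
position: [0.5041, -0.0936, 0.2699]
tcp_rot: [[1.0, 0.0, -0.023], [0.023, 0.001, 1.0], [0.0, -1.0, 0.001]]
force: [-0.3, 0.6, -1.7]
opening: 0.696
```

Run:
```python
from h import *
st();snap("wrist","w8.png");p=wor(-.109,0);go([*p,.069],Rt(91.45))
```

```text
t 20.275 p [ 0.5041 -0.0936  0.2699] open 0.696 F [-0.3  0.6 -1.7]
[[1.0, 0.0, -0.023], [0.023, 0.001, 1.0], [0.0, -1.0, 0.001]] [ -23.    19.7   96.3    0.    64.  -114.4]
shift [0.6, 200.7, -1.2] rot [-0.05, -0.06, -0.01]
```

View pics/w8.png

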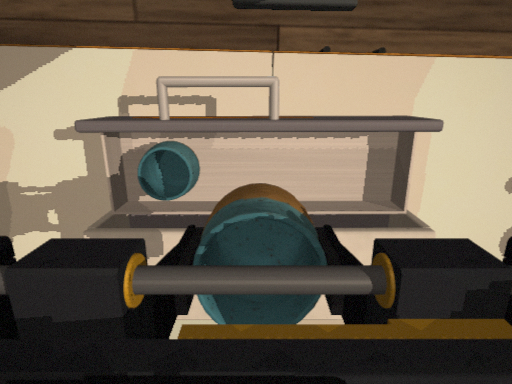

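Call:
jog_arm(motion=[0,40,-1,0,0,0,0,85,-1,0,0,0,0,118,-1,0,0,0,0,144,-1,0,0,0,0,165,-1,0,0,0,0,182,-1,0,0,0,0,193,-1,0,0,0,0,199,-1,0,0,0,0,202,-1,0,0,0,0,202,-1,0,0,0])

```text
time_s: 21.58
position: [0.5046, -0.0939, 0.069]
tcp_rot: [[1.0, 0.002, -0.024], [0.024, 0.0, 1.0], [0.002, -1.0, 0.0]]
force: [-0.5, 3.2, 5.7]
opening: 0.697
```

Call:
jog_arm(motion=[0,0,0,0,0,0,0,0,0,0,0,0,0,0,0,0,0,0], gripper=0.93)

```text
time_s: 21.95
position: [0.5043, -0.0947, 0.0677]
tcp_rot: [[1.0, 0.0, -0.024], [0.024, -0.0, 1.0], [0.0, -1.0, -0.0]]
force: [-0.9, 0.0, 0.0]
opening: 0.901
```

Call:
jog_arm(motion=[0,-10,0,0,0,0,0,-30,0,0,0,0,0,-60,0,0,0,0,0,-120,0,0,0,0,0,-180,0,0,0,0,0,-210,0,0,0,0,0,-210,0,0,0,0])

```text
time_s: 22.82
position: [0.5055, -0.0951, 0.2808]
tcp_rot: [[1.0, 0.007, -0.024], [0.024, -0.003, 1.0], [0.007, -1.0, -0.003]]
force: [0.0, -0.1, -0.2]
opening: 0.927
```

Run:
```python
from h import *
st();snap("wrist","w9.png");go([.52,.339,.28],Rt(91.45))
```

```text
t 22.825 p [ 0.5055 -0.0951  0.2808] open 0.927 F [ 0.  -0.1 -0.2]
[[1.0, 0.007, -0.024], [0.024, -0.003, 1.0], [0.007, -1.0, -0.003]] [ -23.1   18.9   95.5   -0.    65.1 -114.5]
shift [26.3, -1.7, 433.1] rot [0.07, -0.05, 0.14]
```

View pics/w9.png

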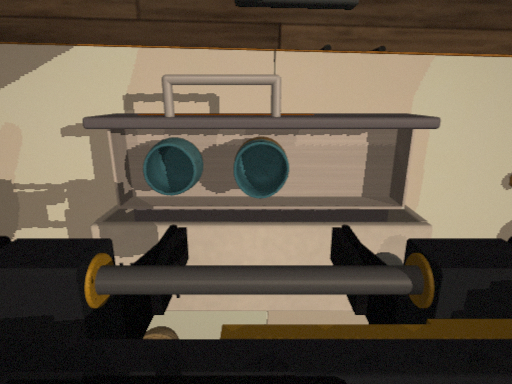

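Two cups stand at (172,168) and (260,170). Now for the deep-teal tumbler.

Call:
jog_arm(motion=[0,-2,60,0,0,0,5,-2,120,0,0,0,10,-2,180,0,0,0,15,-2,240,0,0,0,20,-2,300,0,0,0,24,-2,360,0,0,0,26,-2,410,0,0,0,26,-2,433,0,0,0,26,-2,433,0,0,0,26,-2,433,0,0,0], gripper=1.0)

```text
time_s: 24.12
position: [0.5193, 0.3373, 0.2787]
tcp_rot: [[1.0, -0.002, -0.023], [0.023, -0.002, 1.0], [-0.002, -1.0, -0.002]]
force: [-0.1, -0.6, 0.0]
opening: 1.002
```

Run:
```python
from h import *
st();im,d,P,K=snap("wrist","w10.png");W=cloud(d,P,K)
cups(W,dict(deep=(.60,.339),green=(.468,.366)))
im,d,P,K=snap("scene","s4.png");W=cloud(d,P,K);cups(W,dict(deep=(.60,.339)))
go([.599,.339,.045],Rt(91.45))
z=np.load("pics/w10.png.npz")
```

```text
t 24.125 p [0.5193 0.3373 0.2787] open 1.002 F [-0.1 -0.6  0. ]
[[1.0, -0.002, -0.023], [0.023, -0.002, 1.0], [-0.002, -1.0, -0.002]] [ 22.7  27.8  80.6  -0.1  71.7 -68.6]
deep 0.062 [0.5978 0.3381 0.03  ] 507
green 0.062 [0.4662 0.3659 0.03  ] 566
deep 0.062 [0.5986 0.3404 0.0302] 91
shift [79.5, 234.2, 0.3] rot [0.05, -0.17, -0.05]
```

View pics/w10.png

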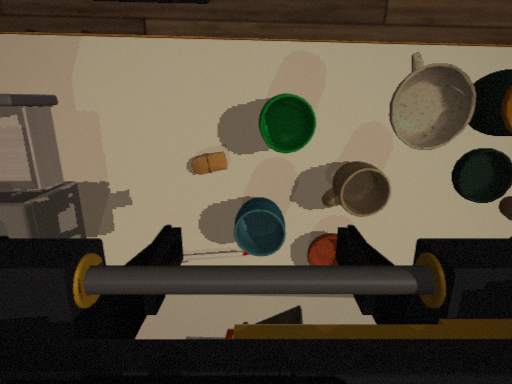

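Run:
```python
from h import *
for f in ("w10","s4"):
    z=np.load(f"pics/{f}.png.npz");W=cloud(z["d"],z["P"],z["K"])
    m=(W[...,0]>.55)&(W[...,0]<.65)&(W[...,1]>.373)&(W[...,1]<.45)&(W[...,2]>.012)&(W[...,2]<.15);p=W[m]
    for x in np.arange(.55,.65,.01):
        q=p[(p[:,0]>=x)&(p[:,0]<x+.01)]
        if len(q): print(f,x.round(2),q[:,1].min().round(3),q[:,2].max().round(3))
```

```text
w10 0.55 0.418 0.058
w10 0.56 0.416 0.059
w10 0.57 0.446 0.058
w10 0.61 0.424 0.027
w10 0.62 0.411 0.026
w10 0.63 0.407 0.027
w10 0.64 0.406 0.026
s4 0.55 0.421 0.06
s4 0.56 0.421 0.061
s4 0.57 0.448 0.059
s4 0.6 0.373 0.045
s4 0.61 0.429 0.028
s4 0.62 0.416 0.026
s4 0.63 0.412 0.028
s4 0.64 0.408 0.026
```

Call:
jog_arm(motion=[40,10,0,0,0,0,79.5,40,0,0,0,0,79.5,90,0,0,0,0,79.5,130,0,0,0,0,79.5,155,0,0,0,0,79.5,180,0,0,0,0,79.5,205,0,0,0,0,79.5,223,0,0,0,0,79.5,234,0,0,0,0,79.5,234,0,0,0,0], gripper=0.96)

```text
time_s: 25.48
position: [0.5989, 0.3404, 0.045]
tcp_rot: [[1.0, -0.001, -0.024], [0.024, -0.0, 1.0], [-0.001, -1.0, -0.0]]
force: [0.1, 0.4, 1.0]
opening: 0.961
```

Call:
jog_arm(motion=[0,0,0,0,0,0,0,0,0,0,0,0,0,0,0,0,0,0,0,0,0,0,0,0], gripper=0.0)

```text
time_s: 25.98
position: [0.5995, 0.3411, 0.0465]
tcp_rot: [[1.0, 0.001, -0.025], [0.025, 0.0, 1.0], [0.001, -1.0, 0.0]]
force: [-0.5, -0.1, 3.4]
opening: 0.745
```

Run:
```python
from h import *
p=wor(-.109,0.1);go([*p,.27],Rt(91.45))
```

```text
shift [-105.4, -223.8, -332.3] rot [-0.02, -0.04, 0.08]
```

Call:
jog_arm(motion=[0,-15,0,0,0,0,0,-60,0,0,0,0,0,-120,0,0,0,0,0,-180,0,0,0,0,-15,-223,-30,0,0,0,-35,-223,-85,0,0,0,-55,-223,-140,0,0,0,-75,-223,-195,0,0,0,-95,-223,-250,0,0,0,-105,-223,-300,0,0,0,-105,-223,-332,0,0,0,-105,-223,-332,0,0,0,-105,-223,-332,0,0,0])

```text
time_s: 27.6
position: [0.502, 0.0069, 0.2689]
tcp_rot: [[1.0, 0.0, -0.024], [0.024, 0.001, 1.0], [0.0, -1.0, 0.001]]
force: [0.7, -0.3, -1.7]
opening: 0.739
```

Run:
```python
from h import *
st();snap("wrist","w11.png");p=wor(-.109,0.1);go([*p,.0685],Rt(91.45))
```

```text
t 27.6 p [0.502  0.0069 0.2689] open 0.739 F [ 0.7 -0.3 -1.7]
[[1.0, 0.0, -0.024], [0.024, 0.001, 1.0], [0.0, -1.0, 0.001]] [ -12.    19.    97.8    0.    63.3 -103.4]
shift [-0.0, 200.3, -1.2] rot [-0.03, -0.01, 0.0]
```

View pics/w11.png

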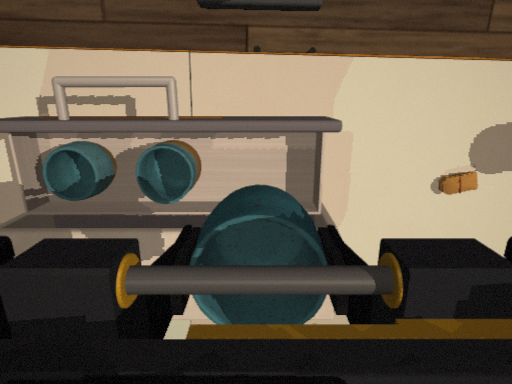

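Call:
jog_arm(motion=[0,40,-1,0,0,0,0,85,-1,0,0,0,0,118,-1,0,0,0,0,144,-1,0,0,0,0,165,-1,0,0,0,0,182,-1,0,0,0,0,193,-1,0,0,0,0,199,-1,0,0,0,0,202,-1,0,0,0,0,202,-1,0,0,0])

```text
time_s: 28.9
position: [0.5033, 0.0061, 0.0684]
tcp_rot: [[1.0, 0.003, -0.024], [0.024, 0.0, 1.0], [0.003, -1.0, 0.0]]
force: [-0.4, 3.0, 9.4]
opening: 0.742
```

Call:
jog_arm(motion=[0,0,0,0,0,0,0,0,0,0,0,0,0,0,0,0,0,0], gripper=0.93)

```text
time_s: 29.28
position: [0.5023, 0.0054, 0.0666]
tcp_rot: [[1.0, 0.0, -0.024], [0.024, -0.0, 1.0], [0.0, -1.0, -0.0]]
force: [-0.2, -0.5, -0.1]
opening: 0.912
```

Call:
jog_arm(motion=[0,-10,0,0,0,0,0,-30,0,0,0,0,0,-60,0,0,0,0,0,-120,0,0,0,0,0,-180,0,0,0,0,0,-200,0,0,0,0,0,-200,0,0,0,0])

```text
time_s: 30.15
position: [0.5031, 0.0052, 0.2687]
tcp_rot: [[1.0, 0.005, -0.024], [0.024, -0.001, 1.0], [0.005, -1.0, -0.001]]
force: [-0.6, 0.3, -0.6]
opening: 0.928
```

Run:
```python
from h import *
st();snap("wrist","w12.png");snap("scene","s5.png");go([.415,-.135,.27],Rt(1.45))
```

```text
t 30.15 p [0.5031 0.0052 0.2687] open 0.928 F [-0.6  0.3 -0.6]
[[1.0, 0.005, -0.024], [0.024, -0.001, 1.0], [0.005, -1.0, -0.001]] [ -12.1   18.9   97.8   -0.    63.  -103.5]
shift [-89.7, -4.0, -138.4] rot [0.05, 89.94, -0.08]
```

View pics/w12.png

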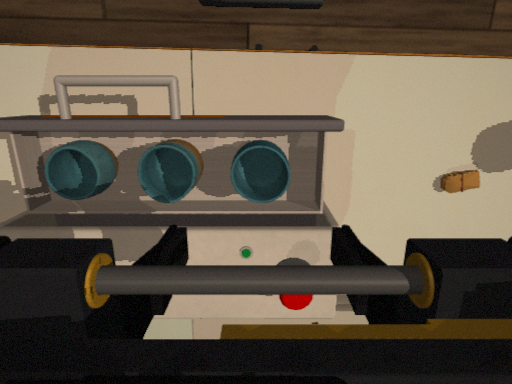

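View pics/s5.png

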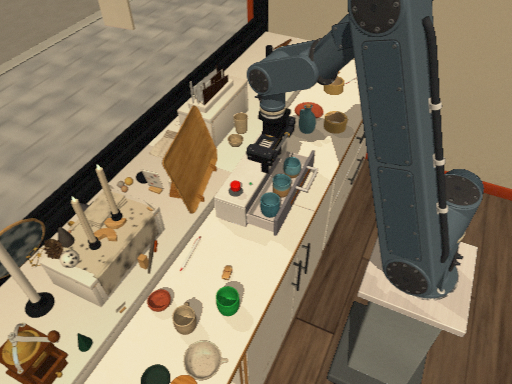

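All three cups stand upright in the drawer, at (80,168), (168,172) and (260,172). Now back to the handle.

Call:
jog_arm(motion=[-15,0,-20,0,10,0,-30,0,-40,0,20,0,-45,0,-60,0,30,0,-60,0,-80,0,40,0,-70,0,-100,0,50,0,-80,0,-120,0,60,0,-90,0,-138,0,70,0,-93,10,-138,0,80,0,-93,20,-138,0,90,0,-93,20,-138,0,90,0,-93,20,-138,0,90,0], gripper=0.31)

```text
time_s: 31.62
position: [0.4123, -0.1346, 0.2459]
tcp_rot: [[0.027, -0.002, 1.0], [-1.0, 0.001, 0.027], [-0.001, -1.0, -0.002]]
force: [0.2, 0.2, 0.1]
opening: 0.308
```

Run:
```python
from h import *
st();im,d,P,K=snap("wrist","w13.png");W=cloud(d,P,K)
m=(W[...,2]>.082)&(W[...,2]<.1)&(W[...,0]>.38)&(W[...,0]<.425)&(W[...,1]>-.18)&(W[...,1]<-.09);p=W[m];print(len(p),p[:,0].min(),p[:,0].max(),np.median(p,0))
go([.411,-.135,.0895],Rt(1.45))
```

```text
t 31.625 p [ 0.4123 -0.1346  0.2459] open 0.308 F [0.2 0.2 0.1]
[[0.027, -0.002, 1.0], [-1.0, 0.001, 0.027], [-0.001, -1.0, -0.002]] [-32.9  15.4 108.1  -0.   56.5 -34.4]
877 0.40618817301271437 0.417138323293087 [ 0.41152108 -0.13291802  0.0895002 ]
shift [0.4, 156.7, -1.4] rot [0.04, 0.07, -0.03]
```

Call:
jog_arm(motion=[0,50,-1,0,0,0,0,95,-1,0,0,0,0,115,-1,0,0,0,0,135,-1,0,0,0,0,150,-1,0,0,0,0,157,-1,0,0,0,0,157,-1,0,0,0])

```text
time_s: 32.55
position: [0.4117, -0.1348, 0.0894]
tcp_rot: [[0.025, -0.0, 1.0], [-1.0, 0.0, 0.025], [-0.0, -1.0, -0.0]]
force: [0.3, -0.4, 1.0]
opening: 0.311
```

Call:
jog_arm(motion=[0,0,0,0,0,0,0,0,0,0,0,0,0,0,0,0,0,0,0,0,0,0,0,0,0,0,0,0,0,0], gripper=0.0)

```text
time_s: 33.17
position: [0.4121, -0.1351, 0.09]
tcp_rot: [[0.024, 0.001, 1.0], [-1.0, -0.001, 0.024], [0.001, -1.0, 0.001]]
force: [-0.4, 1.2, 5.7]
opening: 0.103
```

Call:
jog_arm(motion=[0,0,1,0,0,0,0,0,3,0,0,0,0,0,6,0,0,0,0,0,10,0,0,0,0,0,15,0,0,0,0,0,20,0,0,0,0,0,25,0,0,0,0,0,30,0,0,0,0,0,35,0,0,0,0,0,40,0,0,0,0,0,45,0,0,0,0,0,50,0,0,0,0,0,55,0,0,0,0,0,60,0,0,0,0,0,65,0,0,0,0,0,70,0,0,0,0,0,75,0,0,0,0,0,79,0,0,0,0,0,82,0,0,0,0,0,84,0,0,0])

```text
time_s: 35.67
position: [0.4951, -0.133, 0.09]
tcp_rot: [[0.025, -0.001, 1.0], [-1.0, -0.0, 0.025], [0.0, -1.0, -0.001]]
force: [-2.6, -1.3, 6.4]
opening: 0.105
```

Now the last ~16 mm until the force rises.

Call:
jog_arm(motion=[0,0,2,0,0,0,0,0,5,0,0,0,0,0,8,0,0,0,0,0,11,0,0,0,0,0,13,0,0,0,0,0,13,0,0,0])

```text
time_s: 36.42
position: [0.5083, -0.1327, 0.0901]
tcp_rot: [[0.025, -0.0, 1.0], [-1.0, -0.0, 0.025], [0.0, -1.0, -0.0]]
force: [-1.5, 0.3, 5.3]
opening: 0.103
```

Call:
jog_arm(motion=[0,0,2,0,0,0,0,0,4,0,0,0,0,0,5,0,0,0,0,0,5,0,0,0])

```text
time_s: 36.92
position: [0.5112, -0.1325, 0.09]
tcp_rot: [[0.026, -0.005, 1.0], [-1.0, -0.0, 0.026], [-0.0, -1.0, -0.005]]
force: [-5.4, -2.4, 8.8]
opening: 0.1
```

Call:
jog_arm(motion=[0,0,1.5,0,0,0,0,0,3,0,0,0,0,0,3,0,0,0])

```text
time_s: 37.3
position: [0.5113, -0.1325, 0.09]
tcp_rot: [[0.027, -0.011, 1.0], [-1.0, 0.001, 0.027], [-0.001, -1.0, -0.011]]
force: [-11.4, -5.5, 12.6]
opening: 0.102
```

Call:
jog_arm(motion=[0,0,-3,0,0,0,0,0,-3,0,0,0], gripper=0.3)

```text
time_s: 37.55
position: [0.5133, -0.1323, 0.0894]
tcp_rot: [[0.024, -0.0, 1.0], [-1.0, 0.0, 0.024], [-0.0, -1.0, -0.0]]
force: [0.7, 0.4, -0.0]
opening: 0.245
```

Call:
jog_arm(motion=[0,0,-4.5,0,0,0,0,0,-4.5,0,0,0])

```text
time_s: 37.8
position: [0.5087, -0.1321, 0.0893]
tcp_rot: [[0.024, -0.001, 1.0], [-1.0, 0.0, 0.024], [-0.0, -1.0, -0.001]]
force: [0.3, -0.0, 0.2]
opening: 0.298
```

Run:
```python
from h import *
st()
# knob from earlier images
for f in("w12","s5"):
    z=np.load(f"pics/{f}.png.npz");W=cloud(z["d"],z["P"],z["K"])
    hsv=cv2.cvtColor(z["im"],cv2.COLOR_RGB2HSV)
    m=((hsv[...,0]<8)|(hsv[...,0]>172))&(hsv[...,1]>150)&(abs(W[...,0]-.61)<.04)&(abs(W[...,1]-.045)<.04);p=W[m]; print(f,len(p),np.median(p,0),cv2.minEnclosingCircle(p[p[:,2]>.135][:,:2].astype(np.float32)) if (p[:,2]>.135).sum()>5 else 0)
```

```text
t 37.8 p [ 0.5087 -0.1321  0.0893] open 0.298 F [ 0.3 -0.   0.2]
[[0.024, -0.001, 1.0], [-1.0, 0.0, 0.024], [-0.0, -1.0, -0.001]] [-26.8  36.6 103.5   0.   39.9 -28.2]
w12 383 [0.61256381 0.04286464 0.1458892 ] ((0.6103376150131226, 0.04292400926351547), 0.015680667012929916)
s5 94 [0.60706571 0.0519291  0.14277379] ((0.6100289821624756, 0.046084657311439514), 0.017198670655488968)
```

Call:
jog_arm(motion=[0,-20,0,0,0,0,0,-60,0,0,0,0,0,-110,0,0,0,0,0,-160,0,0,0,0,-40,-175,30,0,0,0,-90,-175,60,0,0,0,-140,-175,98,0,0,0,-150,-175,98,0,0,0,-150,-175,98,0,0,0], gripper=0.7)

```text
time_s: 38.92
position: [0.6026, 0.0207, 0.264]
tcp_rot: [[0.026, -0.002, 1.0], [-1.0, -0.0, 0.026], [0.0, -1.0, -0.002]]
force: [0.0, -0.1, 0.5]
opening: 0.7
```

Run:
```python
from h import *
st();im,d,P,K=snap("wrist","w14.png");snap("scene","s6.png");W=cloud(d,P,K)
hsv=cv2.cvtColor(im,cv2.COLOR_RGB2HSV)
m=((hsv[...,0]<8)|(hsv[...,0]>172))&(hsv[...,1]>150)&(abs(W[...,0]-.61)<.04)&(abs(W[...,1]-.045)<.04);p=W[m]; print(len(p),np.median(p,0),cv2.minEnclosingCircle(p[p[:,2]>.135][:,:2].astype(np.float32)))
```

```text
t 38.925 p [0.6026 0.0207 0.264 ] open 0.7 F [ 0.  -0.1  0.5]
[[0.026, -0.002, 1.0], [-1.0, -0.0, 0.026], [0.0, -1.0, -0.002]] [ -8.6  27.3  84.   -0.   68.7 -10.1]
1501 [0.60865344 0.0445018  0.14620116] ((0.6092463135719299, 0.03505295142531395), 0.044881392270326614)
```

View pics/w14.png

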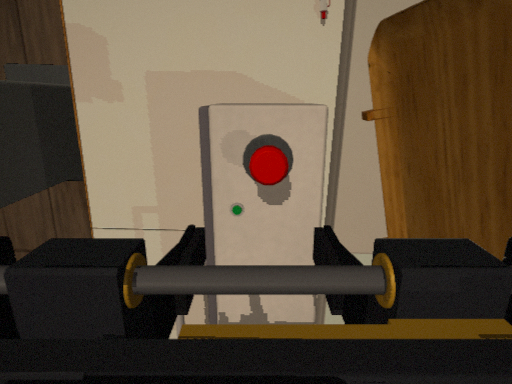

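View pics/s6.png

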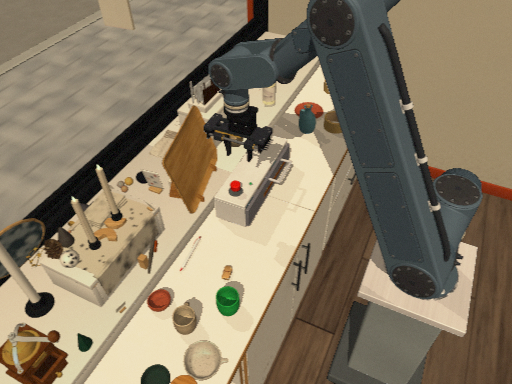

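Run:
```python
from h import *
go([.609,.0445,.22],Rt(91.45))
z=np.load("pics/s6.png.npz");W=cloud(z["d"],z["P"],z["K"])
m=(W[...,2]>.12)&(W[...,2]<.35)&(W[...,0]>.64)&(W[...,0]<.8)&(W[...,1]>.0)&(W[...,1]<.2);p=W[m]
print(len(p),p[p[:,0].argsort()[:5]].round(3))
```

```text
shift [-25.3, 44.2, 7.1] rot [0.08, -90.09, -0.04]
1661 [[0.64  0.032 0.283]
 [0.64  0.032 0.286]
 [0.64  0.049 0.336]
 [0.64  0.043 0.336]
 [0.641 0.046 0.349]]
```

Call:
jog_arm(motion=[-5,0,0,0,-10,0,-10,0,0,0,-20,0,-15,0,1,0,-30,0,-20,0,3,0,-40,0,-25,0,7,0,-50,0,-25,0,7,0,-60,0,-25,10,7,0,-70,0,-25,20,7,0,-80,0,-25,30,7,0,-90,0,-25,44,7,0,-90,0,-25,44,7,0,-90,0])

```text
time_s: 40.4
position: [0.6086, 0.0441, 0.2192]
tcp_rot: [[1.0, -0.003, -0.02], [0.02, 0.0, 1.0], [-0.003, -1.0, 0.0]]
force: [-0.2, 0.1, 0.2]
opening: 0.698
```

Run:
```python
from h import *
st();go([.609,.0445,.139],Rt(91.45))
```

```text
t 40.4 p [0.6086 0.0441 0.2192] open 0.698 F [-0.2  0.1  0.2]
[[1.0, -0.003, -0.02], [0.02, 0.0, 1.0], [-0.003, -1.0, 0.0]] [ -6.3  30.8  85.7  -0.   63.7 -97.5]
shift [0.7, 80.2, 0.3] rot [-0.02, -0.28, -0.19]
```

Call:
jog_arm(motion=[0.7,25,0.3,0,0,0,0.7,50,0.3,0,0,0,0.7,68,0.3,0,0,0,0.7,79,0.3,0,0,0,0.7,79,0.3,0,0,0])

```text
time_s: 41.02
position: [0.6102, 0.0453, 0.141]
tcp_rot: [[1.0, -0.001, -0.024], [0.024, 0.0, 1.0], [-0.001, -1.0, 0.0]]
force: [-0.2, -0.1, 0.5]
opening: 0.7
```

Call:
jog_arm(motion=[0,0,0,0,0,0,0,0,0,0,0,0,0,0,0,0,0,0,0,0,0,0,0,0,0,0,0,0,0,0], gripper=0.0)

```text
time_s: 41.65
position: [0.6108, 0.044, 0.1422]
tcp_rot: [[1.0, 0.001, -0.025], [0.025, -0.002, 1.0], [0.001, -1.0, -0.002]]
force: [-1.3, -5.3, 3.1]
opening: 0.379
```

Call:
jog_arm(motion=[0,-2,0,0,0,0,0,-4,0,0,0,0,0,-6,0,0,0,0,0,-8,0,0,0,0,0,-10,0,0,0,0,0,-12,0,0,0,0,0,-14,0,0,0,0,0,-16,0,0,0,0,0,-16,0,0,0,0])

```text
time_s: 42.78
position: [0.6108, 0.044, 0.1582]
tcp_rot: [[1.0, 0.001, -0.025], [0.025, -0.002, 1.0], [0.001, -1.0, -0.002]]
force: [-0.6, -4.8, 2.0]
opening: 0.372
```

Call:
jog_arm(motion=[0,-1.5,0,0,0,0,0,-2.5,0,0,0,0,0,-2.5,0,0,0,0])

```text
time_s: 43.15
position: [0.6107, 0.0439, 0.1584]
tcp_rot: [[1.0, -0.0, -0.024], [0.024, -0.002, 1.0], [-0.0, -1.0, -0.002]]
force: [2.7, -5.0, -8.6]
opening: 0.369
```

Call:
jog_arm(motion=[0,2,0,0,0,0,0,2,0,0,0,0,0,2,0,0,0,0], gripper=0.7)

```text
time_s: 43.52
position: [0.6104, 0.0459, 0.1583]
tcp_rot: [[1.0, 0.0, -0.024], [0.024, 0.001, 1.0], [0.0, -1.0, 0.001]]
force: [0.3, -0.6, -0.4]
opening: 0.626
```

Run:
```python
from h import *
st();im,d,P,K=snap("scene","s7.png");W=cloud(d,P,K)
hsv=cv2.cvtColor(im,cv2.COLOR_RGB2HSV)
m=((hsv[...,0]<8)|(hsv[...,0]>172))&(hsv[...,1]>150)&(abs(W[...,0]-.61)<.04)&(abs(W[...,1]-.045)<.04);p=W[m];print(len(p),p.max(0) if len(p) else 0)
cv2.imwrite("pics/c7.png",cv2.resize(im[90:240,190:340,::-1],None,fx=4,fy=4,interpolation=cv2.INTER_CUBIC))
```

```text
t 43.525 p [0.6104 0.0459 0.1583] open 0.626 F [ 0.3 -0.6 -0.4]
[[1.0, 0.0, -0.024], [0.024, 0.001, 1.0], [0.0, -1.0, 0.001]] [ -6.2  35.3  88.5   0.   56.2 -97.6]
30 [0.62640378 0.08408353 0.28419652]
```

View pics/c7.png

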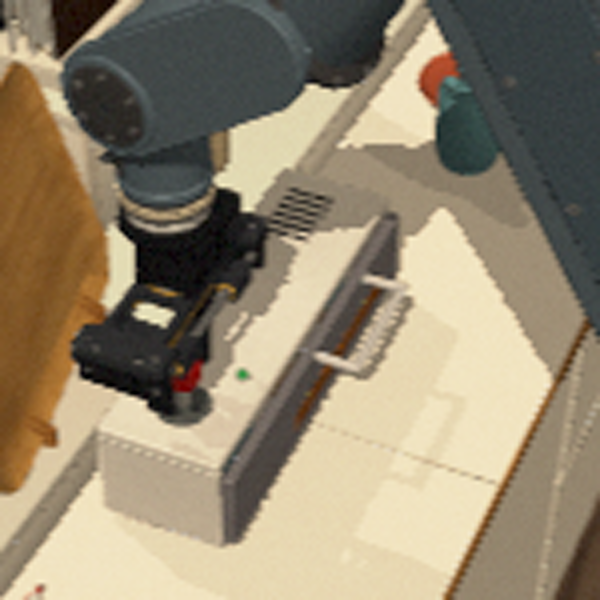

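The knob is up, with its stem visible at (185,395), and the drawer is shut. I'll back off and let it run.

Call:
jog_arm(motion=[0,-25,0,0,0,0,0,-60,0,0,0,0,0,-80,0,0,0,0,0,-80,0,0,0,0,0,-80,0,0,0,0,0,-80,0,0,0,0,0,-80,0,0,0,0,0,-80,0,0,0,0,0,-80,0,0,0,0,0,-80,0,0,0,0,0,-80,0,0,0,0,0,-80,0,0,0,0,0,-80,0,0,0,0,0,-80,0,0,0,0,0,-80,0,0,0,0,0,-80,0,0,0,0,0,-80,0,0,0,0,0,-80,0,0,0,0,0,-80,0,0,0,0,0,-80,0,0,0,0])

```text
time_s: 46.08
position: [0.6105, 0.0454, 0.238]
tcp_rot: [[1.0, -0.0, -0.024], [0.024, 0.0, 1.0], [-0.0, -1.0, 0.0]]
force: [0.4, -0.2, 0.7]
opening: 0.702
```

Run:
```python
from h import *
st();im,d,P,K=snap("scene","s8.png");W=cloud(d,P,K)
hsv=cv2.cvtColor(im,cv2.COLOR_RGB2HSV)
m=((hsv[...,0]<8)|(hsv[...,0]>172))&(hsv[...,1]>150)&(abs(W[...,0]-.61)<.04)&(abs(W[...,1]-.045)<.04);p=W[m];print(len(p),np.percentile(p,[5,50,95],axis=0).round(3).tolist())
cv2.imwrite("pics/c8.png",cv2.resize(im[90:240,190:340,::-1],None,fx=4,fy=4,interpolation=cv2.INTER_CUBIC))
```

```text
t 46.075 p [0.6105 0.0454 0.238 ] open 0.702 F [ 0.4 -0.2  0.7]
[[1.0, -0.0, -0.024], [0.024, 0.0, 1.0], [-0.0, -1.0, 0.0]] [ -6.2  29.6  84.4  -0.   66.  -97.6]
90 [[0.596, 0.035, 0.143], [0.608, 0.051, 0.159], [0.622, 0.059, 0.164]]
```

View pics/c8.png

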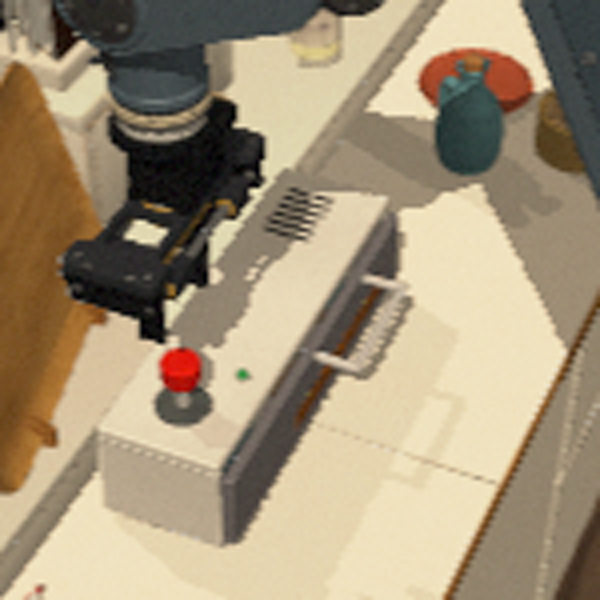

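Call:
jog_arm(motion=[0,0,0,0,0,0,0,0,0,0,0,0,0,0,0,0,0,0,0,0,0,0,0,0,0,0,0,0,0,0,0,0,0,0,0,0,0,0,0,0,0,0,0,0,0,0,0,0,0,0,0,0,0,0,0,0,0,0,0,0,0,0,0,0,0,0,0,0,0,0,0,0,0,0,0,0,0,0,0,0,0,0,0,0,0,0,0,0,0,0,0,0,0,0,0,0,0,0,0,0,0,0,0,0,0,0,0,0,0,0,0,0,0,0,0,0,0,0,0,0], gripper=0.0)

```text
time_s: 48.62
position: [0.6104, 0.0454, 0.2381]
tcp_rot: [[1.0, 0.0, -0.024], [0.024, 0.0, 1.0], [0.0, -1.0, 0.0]]
force: [0.0, -0.4, 0.4]
opening: 0.006
```

Call:
jog_arm(motion=[0,0,0,0,0,0,0,0,0,0,0,0,0,0,0,0,0,0,0,0,0,0,0,0,0,0,0,0,0,0,0,0,0,0,0,0,0,20,0,0,0,0,0,40,0,0,0,0,0,48,0,0,0,0,0,48,0,0,0,0])

```text
time_s: 49.88
position: [0.6103, 0.0454, 0.1897]
tcp_rot: [[1.0, -0.001, -0.024], [0.024, 0.0, 1.0], [-0.001, -1.0, 0.0]]
force: [-0.6, -0.2, 0.6]
opening: 0.006
```

Call:
jog_arm(motion=[0,4,0,0,0,0,0,8,0,0,0,0,0,12,0,0,0,0,0,16,0,0,0,0,0,19,0,0,0,0,0,22,0,0,0,0,0,23,0,0,0,0,0,23,0,0,0,0])

```text
time_s: 50.88
position: [0.6102, 0.0454, 0.1684]
tcp_rot: [[1.0, -0.0, -0.025], [0.025, -0.0, 1.0], [-0.0, -1.0, -0.0]]
force: [-3.8, -0.5, 8.1]
opening: 0.005
```

Call:
jog_arm(motion=[0,1,0,0,0,0,0,2,0,0,0,0,0,2,0,0,0,0])

```text
time_s: 51.25
position: [0.6103, 0.0455, 0.1682]
tcp_rot: [[1.0, 0.001, -0.025], [0.025, -0.0, 1.0], [0.001, -1.0, -0.0]]
force: [-5.3, 1.1, 18.2]
opening: 0.004
```

Call:
jog_arm(motion=[0,-20,0,0,0,0,0,-60,0,0,0,0,0,-90,0,0,0,0,0,-90,0,0,0,0], gripper=0.31)

```text
time_s: 51.75
position: [0.612, 0.0453, 0.2575]
tcp_rot: [[1.0, 0.006, -0.024], [0.025, -0.001, 1.0], [0.006, -1.0, -0.001]]
force: [0.7, 0.7, -0.8]
opening: 0.295
```

Run:
```python
from h import *
st();im,d,P,K=snap("scene","s9.png");W=cloud(d,P,K)
hsv=cv2.cvtColor(im,cv2.COLOR_RGB2HSV)
m=((hsv[...,0]<8)|(hsv[...,0]>172))&(hsv[...,1]>150)&(abs(W[...,0]-.61)<.04)&(abs(W[...,1]-.045)<.04);p=W[m];print(len(p),np.percentile(p,[5,50,95],axis=0).round(3).tolist())
L=loc(W);m=(L[...,0]>-.16)&(L[...,0]<-.06)&(abs(L[...,1])<.2)&(L[...,2]>.075)&(L[...,2]<.10);q=L[m];print("handle",np.percentile(q[q[:,0]<-.09][:,0],[5,50,95]))
cv2.imwrite("pics/c9.png",cv2.resize(im[90:240,190:340,::-1],None,fx=4,fy=4,interpolation=cv2.INTER_CUBIC))
go([.5105,-.1325,.25],Rt(1.45))
```

```text
t 51.75 p [0.612  0.0453 0.2575] open 0.295 F [ 0.7  0.7 -0.8]
[[1.0, 0.006, -0.024], [0.025, -0.001, 1.0], [0.006, -1.0, -0.001]] [ -6.2  28.4  83.2   0.   68.  -97.6]
97 [[0.594, 0.035, 0.122], [0.606, 0.052, 0.144], [0.624, 0.061, 0.15]]
handle [-0.10826828 -0.10337255 -0.0938175 ]
shift [-104.5, 5.4, -175.4] rot [-0.06, 89.95, 0.08]
```

View pics/c9.png

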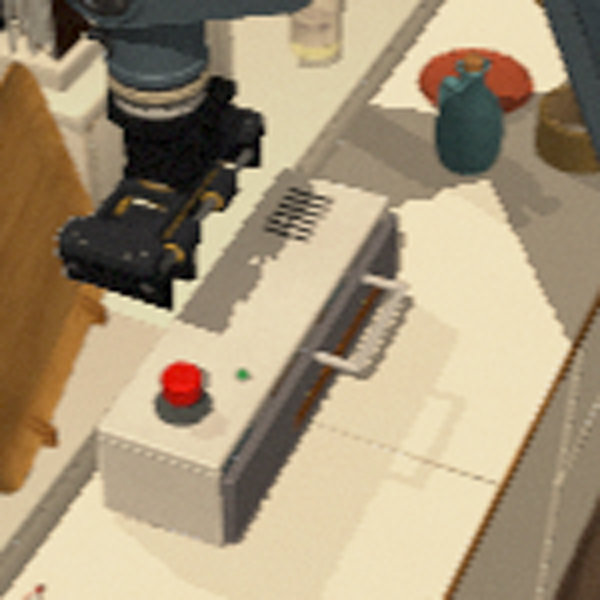

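The knob is in and the drawer shut. Reopening the drawer.

Call:
jog_arm(motion=[-12,0,-20,0,10,0,-24,0,-40,0,20,0,-36,0,-60,0,30,0,-48,0,-80,0,40,0,-60,0,-100,0,50,0,-72,0,-120,0,60,0,-84,5,-140,0,70,0,-95,5,-160,0,80,0,-104.5,5,-175.5,0,90,0,-104.5,5,-175.5,0,90,0,-104.5,5,-175.5,0,90,0], gripper=0.31)

```text
time_s: 53.18
position: [0.51, -0.132, 0.2491]
tcp_rot: [[0.027, -0.002, 1.0], [-1.0, 0.001, 0.027], [-0.001, -1.0, -0.002]]
force: [0.0, -0.4, -0.0]
opening: 0.313
```

Run:
```python
from h import *
st();im,d,P,K=snap("wrist","w15.png");W=cloud(d,P,K)
m=(W[...,2]>.082)&(W[...,2]<.1)&(W[...,0]>.48)&(W[...,0]<.525)&(W[...,1]>-.18)&(W[...,1]<-.09);p=W[m];print(len(p),p[:,0].min(),p[:,0].max(),np.median(p,0))
go([.5105,-.1325,.0895],Rt(1.45))
```

```text
t 53.175 p [ 0.51   -0.132   0.2491] open 0.313 F [ 0.  -0.4 -0. ]
[[0.027, -0.002, 1.0], [-1.0, 0.001, 0.027], [-0.001, -1.0, -0.002]] [-26.7  22.4  95.8   0.   62.  -28.2]
908 0.503880822244424 0.5152548742756469 [ 0.50955906 -0.13162338  0.08951217]
shift [0.8, 159.8, 0.5] rot [0.06, 0.09, -0.06]
```

Call:
jog_arm(motion=[0,50,0,0,0,0,0,95,0,0,0,0,0,118,0,0,0,0,0,138,0,0,0,0,0,152,0,0,0,0,0,160,0,0,0,0,0,160,0,0,0,0])

```text
time_s: 54.1
position: [0.5103, -0.1324, 0.0898]
tcp_rot: [[0.025, -0.0, 1.0], [-1.0, 0.0, 0.025], [-0.0, -1.0, -0.0]]
force: [0.6, 0.1, 0.4]
opening: 0.312
```

Call:
jog_arm(motion=[0,0,0,0,0,0,0,0,0,0,0,0,0,0,0,0,0,0,0,0,0,0,0,0,0,0,0,0,0,0], gripper=0.0)

```text
time_s: 54.72
position: [0.5108, -0.1328, 0.0906]
tcp_rot: [[0.024, 0.001, 1.0], [-1.0, -0.001, 0.024], [0.001, -1.0, 0.001]]
force: [0.2, 0.7, 4.1]
opening: 0.104
```

Call:
jog_arm(motion=[0,0,-1,0,0,0,0,0,-3,0,0,0,0,0,-6,0,0,0,0,0,-10,0,0,0,0,0,-15,0,0,0,0,0,-20,0,0,0,0,0,-25,0,0,0,0,0,-30,0,0,0,0,0,-35,0,0,0,0,0,-40,0,0,0,0,0,-45,0,0,0,0,0,-50,0,0,0,0,0,-55,0,0,0,0,0,-60,0,0,0,0,0,-65,0,0,0,0,0,-70,0,0,0,0,0,-75,0,0,0,0,0,-79,0,0,0,0,0,-82,0,0,0,0,0,-84,0,0,0])

```text
time_s: 57.22
position: [0.427, -0.1349, 0.0906]
tcp_rot: [[0.024, 0.002, 1.0], [-1.0, -0.001, 0.024], [0.001, -1.0, 0.002]]
force: [1.6, 1.2, 7.7]
opening: 0.1
```

Call:
jog_arm(motion=[0,0,-2,0,0,0,0,0,-5,0,0,0,0,0,-8,0,0,0,0,0,-11,0,0,0,0,0,-14,0,0,0,0,0,-16,0,0,0,0,0,-16,0,0,0])

```text
time_s: 58.1
position: [0.4111, -0.1353, 0.0906]
tcp_rot: [[0.024, 0.002, 1.0], [-1.0, -0.001, 0.024], [0.001, -1.0, 0.002]]
force: [2.5, 2.2, 7.8]
opening: 0.101
```

Call:
jog_arm(motion=[0,0,-1.5,0,0,0,0,0,-3,0,0,0,0,0,-3,0,0,0])

```text
time_s: 58.48
position: [0.411, -0.1354, 0.0906]
tcp_rot: [[0.022, 0.008, 1.0], [-1.0, -0.002, 0.022], [0.002, -1.0, 0.008]]
force: [10.6, 8.7, 3.2]
opening: 0.1
```

Call:
jog_arm(motion=[0,0,2.5,0,0,0,0,0,2.5,0,0,0,0,0,2.5,0,0,0], gripper=0.3)

```text
time_s: 58.85
position: [0.409, -0.1348, 0.0897]
tcp_rot: [[0.024, -0.002, 1.0], [-1.0, 0.001, 0.024], [-0.001, -1.0, -0.002]]
force: [1.0, -0.4, -0.1]
opening: 0.287
```

Call:
jog_arm(motion=[0,-20,2.5,0,0,0,0,-60,2.5,0,0,0,0,-110,2.5,0,0,0,0,-160,2.5,0,0,0,0,-160,2.5,0,0,0])

```text
time_s: 59.48
position: [0.4139, -0.1362, 0.2532]
tcp_rot: [[0.024, 0.007, 1.0], [-1.0, -0.005, 0.024], [0.005, -1.0, 0.007]]
force: [-0.1, -0.5, -0.5]
opening: 0.296
```

Run:
```python
from h import *
st();im,d,P,K=snap("scene","s10.png");W=cloud(d,P,K);snap("wrist","w16.png");
L=loc(W)
for y in (-.1,0,.1):
    m=(abs(L[...,0]+.109)<.045)&(abs(L[...,1]-y)<.045)&(L[...,2]>.074)&(L[...,2]<.092);p=L[m];print(y,np.percentile(p[:,2],97).round(3),circ(p).round(4))
h=L[(L[...,0]<-.19)&(L[...,0]>-.22)&(L[...,1]<.03)&(L[...,1]>-.08)&(L[...,2]>.075)&(L[...,2]<.1)];print("handle",np.percentile(h[:,0],[5,50,95]))
cups(W,dict(green=(.468,.366)))
hsv=cv2.cvtColor(im,cv2.COLOR_RGB2HSV)
m=((hsv[...,0]<8)|(hsv[...,0]>172))&(hsv[...,1]>150)&(abs(W[...,0]-.61)<.04)&(abs(W[...,1]-.045)<.04);p=W[m];print("knob",np.percentile(p,95,axis=0))
```

```text
t 59.475 p [ 0.4139 -0.1362  0.2532] open 0.296 F [-0.1 -0.5 -0.5]
[[0.024, 0.007, 1.0], [-1.0, -0.005, 0.024], [0.005, -1.0, 0.007]] [-33.   14.7 107.7  -0.   57.1 -34.4]
-0.1 0.084 [-0.1095 -0.1001  0.0291]
0 0.087 [-0.1105  0.0014  0.0291]
0.1 0.086 [-0.1091  0.101   0.0304]
handle [-0.20697862 -0.20327869 -0.19364859]
green 0.062 [0.4666 0.3682 0.0302] 111
knob [0.62343292 0.05974284 0.14791271]
```

View pics/s10.png

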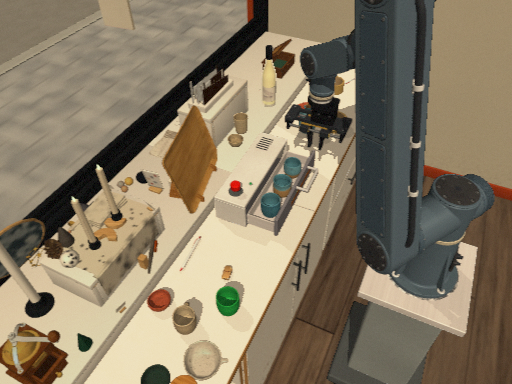

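View pics/w16.png

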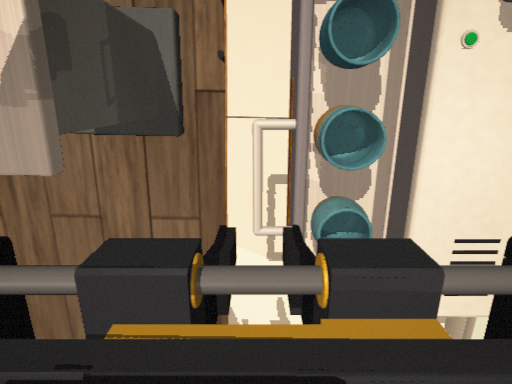

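The drawer is out by 100 mm, measured at the handle. The three cups stand upright at pixels (360,30), (350,137) and (340,225), the knob is in and the arm is clear. Handing in.

```bash
python3 -c "
from h import *
print(bot.hand_in())"
```

```text
the job is handed in; nothing more can be done
None
```

The job is done and handed in at about 59.5 s, in the order you asked. No verdict came back.

- **Cups:** Three teal cups were on the worktop. I took them as tumbler_teal_b, cup_teal and tumbler_deep. tumbler_teal_b had been knocked about 4 cm aside before I reached for it, so I located it again first. I stood all three in the open drawer and pushed it shut against its stop.
- **Lamp:** I pulled the red knob up to its detent only with the drawer shut. It stayed out for about 7–8 s, then I pushed it fully back in; the hard stop gave about 18 N. The drawer was never open while the knob was out.
- **Last checks:**
    - The handle had moved 99.9 mm from shut to open, and the drawer was against its stop.
    - All three cups were upright in the drawer, with rims at 84–87 mm.
    - The top of the knob measured about 148 mm, which is "in".
    - The green look-alike had not moved. I checked the other loose things only by eye in the scene picture, and the tape roll was partly hidden behind the arm.
    - The gripper was clear of everything.
- **Readings that disagreed:** The cameras differed by 2–4 mm, and the grip opening read 60 mm on the 65 mm cup_teal. Neither affected the result. No check failed.

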